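Culture flask into its carrier, carrier into the microscope's stage clamp

TASK

Lay the orange-capped culture flask, which stands on end, down on the bench on its broad side with the white writing patch up, without letting it fall over, and let go of it; then take it again and slide it bottom first into the cradle of the carrier on the bench until it is fully home under the bridge. Carry the loaded carrier to the inverted microscope and seat it flat in the clamp on the stage, pushing the sprung claw aside with the plate's corner, so that the claw holds it square against the rear rail and the end stop. Do not disturb the blue-capped flask, the dish, the well plate, the bottle or the tip box.

Things in the scene. Friction and masses are not known exactly. Their poses are not given: they have to be found in the camera images.
- flask: orange-capped flask, 60 g: clear flat box 25 mm thick (x), 42 wide (y), 72 long (z), then shoulder, neck and cap. Origin: centre of its bottom end face. z: along it to the cap; x: out of the broad face with the white writing patch. It starts standing on its bottom end (z up). Lying flat, patch up, x points up and the origin is 12.5 mm above what it lies on.
- flask_cap (a point): middle of the flask's round orange screw cap, 98 mm along the flask's z from its bottom end; the cap is 24 mm in diameter and 20 mm long (88 to 108 mm)
- blue_flask: a bystander: the same flask with a blue cap, standing on end, to be left standing
- carrier: aluminium flask carrier, loose on the bench, 200 g: a plate 128 (x) by 86 (y) by 4 mm thick with a cradle on it, open towards +x (blue stripe across the plate at that end). Origin: centre of the underside; z up. Home in the cradle the flask lies on the plate's top, patch up, its z along the carrier's +x and its origin at (-54, 0, 16.5) mm, the cap sticking out of the cradle.
- cradle_mouth (a point): middle of the cradle's mouth, on the plate's top: x = +12, y = 0, z = 4 mm of the carrier. Rails 5 mm thick run from here to x = -54, 45 mm apart inside and 55 outside, tops 22 mm above the underside; outward of the mouth, to x = +24, they flare to 58 mm apart inside, 18 mm high.
- cradle_end (a point): foot of the cradle's closed end, where the bottom end of a flask that is home stands: x = -54, y = 0, z = 4 mm of the carrier. A bridge spans the rails from x = -58 to -44, its underside 27.5 mm above the plate's top, with an up-tilted visor to x = -35. The flask slides in freely; pushing on the end wall with about 2 N shifts the carrier on the bench.
- carrier_grip (a point): between the rails at x = -15, y = 0, z = 13 mm of the carrier: here the loaded carrier can be taken from above across both rails (55 mm outside, 18 mm high above the plate)
- stage_clamp: specimen clamp fixed on the microscope's black stage. Origin: on the stage's top, 180 mm above the bench, at the centre of the carrier's place; x along the rear rail, z up. Rear rail: face at y = +43 mm, 5 mm high (a housing 16 mm high begins at y = +66). End stop: face at x = -64 mm, 5 mm high, from y = -18. The carrier fits either way round.
- clamp_corner (a point): where the claw-side corner of a seated carrier's plate lies: x = +64, y = -43 mm of the clamp, on the stage's top. Here the steel claw, 16 mm high, pushes the corner along (-1, +1) in x and y against stop and rail. At rest it stands 5 mm (along that diagonal) inside the corner, so the carrier must push it aside before it can go down past rail and stop.
- claw (a joint): sprung claw of the clamp, a 70 mm arm on an upright pivot at (118, 2) mm of the clamp, with a flat jaw 30 mm wide. 0: at rest; positive: pushed outward (+x, -y of the clamp), at most 0.35 rad; about 0.07 when it holds a seated carrier. It yields at 5 N at the jaw, 7.5 N at 5 mm, 9 N at 8 mm, and springs back; a carrier let go some mm off may stop short of home.
- microscope: inverted microscope, fixed: origin on the bench under the optical axis, stage plate 260 (x) by 240 mm (y), top at 180 mm; its light pillar and condenser are tipped back over the +y side, out of the way
- dish: a bystander: closed Petri dish, 62 mm in diameter, 16 mm high
- well_plate: a bystander: 96-well plate with lid, 128 x 86 x 18 mm
- media_bottle: a bystander: bottle, 60 mm in diameter, 130 mm high, origin under its foot
- tip_box: a bystander: box of pipette tips, 120 x 80 x 80 mm
Not all that is in view belongs to the job. What is shaped like the flask but pink or purple is not meant.

How it is judged (in metres and radians):
On the way, in this order (a step that is already met when the one before it is completed fails the run):
1. the orange-capped flask lies flat on the bench, patch up, let go (angle between flask's own x axis and vertical below 0.1 rad and height (world z) of flask below 0.015 m and contact force between the fingers and flask below 0.05 N and linear speed of flask below 0.02 m/s), for 0.2 s.
2. the flask is fully home in the cradle while the carrier lies on the bench (x of flask in the frame of carrier between -0.057 and -0.051 m and y of flask in the frame of carrier between -0.004 and 0.004 m and z of flask in the frame of carrier between 0.014 and 0.0195 m and angle between the z axis of flask and the x axis of carrier, either way round below 0.08 rad and angle between flask's own x axis and vertical below 0.1 rad and height (world z) of carrier below 0.004 m and angle between carrier's own z axis and vertical below 0.04 rad), for 0.2 s.
At the end, for the whole second after the job is handed in: the carrier sits flat on the stage within 2.5 mm of the middle of its place, within 1.5 mm in height and 0.03 rad of square, with the claw bearing on its corner (0.04 to 0.11 rad); the flask lies in the cradle, patch up, within 5 mm of the end wall; all at rest and let go (horizontal distance between carrier and stage_clamp below 0.0025 m and z of carrier in the frame of stage_clamp between -0.002 and 0.0015 m and angle between the x axis of carrier and the x axis of stage_clamp, either way round below 0.03 rad and angle between carrier's own z axis and vertical below 0.02 rad and value of joint claw between 0.04 and 0.11 rad and x of flask in the frame of carrier between -0.057 and -0.049 m and y of flask in the frame of carrier between -0.004 and 0.004 m and z of flask in the frame of carrier between 0.014 and 0.0195 m and angle between flask's own x axis and vertical below 0.1 rad and linear speed of each of carrier, flask below 0.01 m/s); the robot touches nothing.
It fails at once if the orange-capped flask falls over: it leans while no finger holds it (angle between flask's own z axis and vertical between 0.45 and 1.1 rad and contact force between the fingers and flask below 0.05 N).
It fails at once if the blue-capped flask is moved more than 25 mm or tipped (distance of blue_flask from where it was at the start of the episode above 0.025 m or angle between blue_flask's own z axis and vertical above 0.4 rad).
It fails at once if the dish, well plate, bottle or tip box is moved more than 30 mm (distance of any of dish, well_plate, media_bottle, tip_box from where it was at the start of the episode above 0.03 m).
It also fails if it takes over 72 s, if anything falls off the work surface, if the arm or the gripper's body presses on something with over 40 N, if the wrist force passes 120 N, or if a joint passes its speed limit or range.

ROBOT

A 7-joint arm with a two-finger parallel gripper is mounted at the origin on the work surface. World frame = base frame: x ahead of the robot, y to its left, z up, the work surface at z = 0. Lengths are in mm, angles in rad, forces in N, time in s.
With the tool pointing down it reaches from about 350 to 900 mm from the base axis. Payload 8.1 kg.
Tool frame: the origin (TCP) lies at the very end of the fingers, on their centre line; the grasp point (between the pads) lies 19 mm behind it; z points along the fingers, x is the direction in which the jaws open and shut, and the axes are right-handed (so a half turn about z gives the same grasp; the last joint's range is limited). The gripper opens to 85 mm and grips with 20 to 120 N. Pads are 22 mm wide; open, the fingers measure 114 mm over their backs; the gripper's body (76 mm by 85 mm) begins 54 mm behind the grasp point. The pads swing forward as they close: fully open they stand 13 mm farther back than shut.
Start: joints at [1.23, 0.434, 0.025, 1.573, -0.012, 1.134, -0.075], TCP at [147.203, -607.431, 231.323] pointing down, gripper open.
Joint ranges: [-2.62, 2.62], [-0.44, 2.09], [-1.27, 1.32], [0.08, 2.57], [-1.32, 4.46], [0.12, 2], [-2.74, 2.74]. Speed limits (rad/s): [2.22, 2.22, 3.01, 3.01, 3.14, 3.14, 3.14].

INTERFACE

Orientations are given as a rotation vector (axis times angle).
In Python, from rig import manip gives the robot as it stands.
- The arm moves only by the shell command python3 -m pendant 'ROWS' [FORCE]. ROWS is text: rows parted by semicolons, each of 7 numbers parted by spaces: the shift along the tool's x, y, z in m, then the turn, a rotation vector about the tool's x, y, z in rad, then the closure, from 0 (fully open) to 1 (shut). A call has 1 to 10 rows; each row is the pose to reach, as a shift and turn from the pose commanded when the call began, along the tool's axes at that moment; what a row does not reach only later rows make up. A row lasts 1/8 s, in which the tool goes at most 62.5 mm and 10.7 degrees, less where a joint would pass 70% of its speed; a pose out of reach is approached as far as the arm can. A call with a gripper value outside its range is refused whole. The fingers move at their own pace and stop on an object; FORCE is the grip in N (left out, the last holds). Time passes only in rows, so rows that repeat a pose let the fingers close. It gives the time, the measured TCP pose, the force and the opening at its end, in the units of the state.
- manip.read_state(): the state, without advancing time (a new reading comes with each control period).
- manip.snapshot(name): name is "side" or "top" or "wrist"; returns the picture (400x640x3 uint8, blue, green, red); there is no depth.
- manip.get_calibration(name): a dict with "intrinsics" (3x3 intrinsics, pixels), "world_to_cam" (4x4, takes a point from world to camera coordinates). Camera axes: x right, y down, z forward; pixel columns grow to the right and rows downward; lengths in mm; the calibration is good to about 2 mm. A picture is of the moment at which its call begins: read the wrist's pose just before it. get_calibration takes no time and is no camera call; for the wrist camera it gives the pose at the moment of the call.
- manip.finish_job(): hands the job in, once; it reports no verdict.
The state is a dict: "time": time; "qpos": joint angles; "joint_vel": joint speeds; "joint_torque": joint torques, N m; "position": TCP position; "tool_rot": TCP orientation; "wrist_force": force on the tool from outside, world axes, zero at the start; "wrist_torque": the same for the moment, N m; "opening": finger opening in mm.
Only numpy, scipy, OpenCV 4.12 (cv2) and the standard library are available. Lean on these libraries where they do the work, as an engineer would, in place of code of your own. Each camera call takes 0.05 s, during which the arm holds its last target.

## Working session

There is one attempt and no reset: what is moved stays moved. The work goes in short steps, Python scripts to look and compute and a shell command to move; the robot and the scene stay as the last step left them, time stands still between calls to the robot, and variables do not carry over. Pictures are saved under pics/ and viewed, and the job is handed in when it is done.

```bash
ls; mkdir -p pics; python3 - <<'E'
from rig import manip
import cv2
print(manip.read_state())
for n in ("side","top","wrist"):
    c=manip.get_calibration(n); print(n,c)
    cv2.imwrite(f"pics/{n}0.png",manip.snapshot(n))
E
```

```text
pics
{'time': 0.0, 'qpos': array([ 1.23037525,  0.43523835,  0.02494284,  1.57408435, -0.01161271,
        1.13399074, -0.07509938]), 'joint_vel': array([-1.03852577e-03,  2.15560210e-05,  5.42145464e-04,  6.82427064e-04,
       -1.76799279e-03, -1.03170918e-03,  1.37751049e-03]), 'joint_torque': array([-7.60442217e-04, -6.70471859e+01,  1.02420967e+00, -3.16211593e+01,
        1.55528815e-02,  1.25324269e-02,  1.14261015e-04]), 'position': array([ 147.09020542, -606.93259823,  230.52099621]), 'tool_rot': array([-2.46854928e+00,  1.94173905e+00,  2.05540088e-03]), 'wrist_force': array([-0.72286059,  0.16692218, -0.00129708]), 'wrist_torque': array([-0.00828403,  0.03030163,  0.02942297]), 'opening': 85.12632981006881}
side {'intrinsics': array([[437.15405042,   0.        , 314.33512274],
       [  0.        , 437.15405042, 199.30045349],
       [  0.        ,   0.        ,   1.        ]]), 'world_to_cam': array([[-8.54032695e-01, -5.19924593e-01, -1.75092493e-02,
         4.65666803e+02],
       [-2.56226652e-01,  4.49695166e-01, -8.55641374e-01,
         2.82929271e+02],
       [ 4.
[... 526 characters left out ...]
  [ 2.08843959e-01,  1.02747792e-02, -9.77894999e-01,
         1.03346213e+03],
       [ 0.00000000e+00,  0.00000000e+00,  0.00000000e+00,
         1.00000000e+00]])}
wrist {'intrinsics': array([[289.25364956,   0.        , 318.37687652],
       [  0.        , 289.25364956, 198.22951157],
       [  0.        ,   0.        ,   1.        ]]), 'world_to_cam': array([[ 2.35477647e-01, -9.71879072e-01, -1.16032662e-03,
        -6.24381972e+02],
       [-9.25923370e-01, -2.24705458e-01,  3.03600675e-01,
        -3.97412469e+01],
       [-2.95323874e-01, -7.04167991e-02, -9.52798658e-01,
         3.80301720e+02],
       [ 0.00000000e+00,  0.00000000e+00,  0.00000000e+00,
         1.00000000e+00]])}
```

View pics/side0.png

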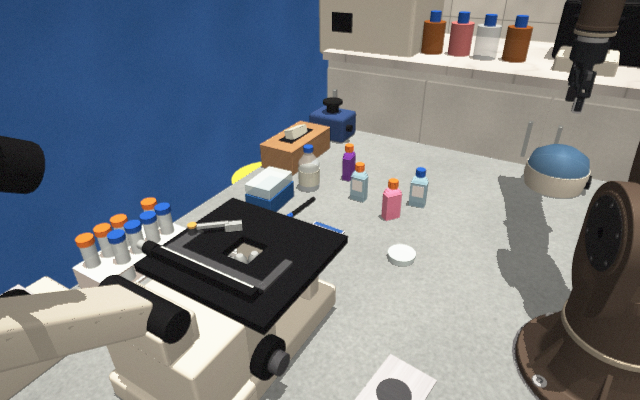

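View pics/top0.png

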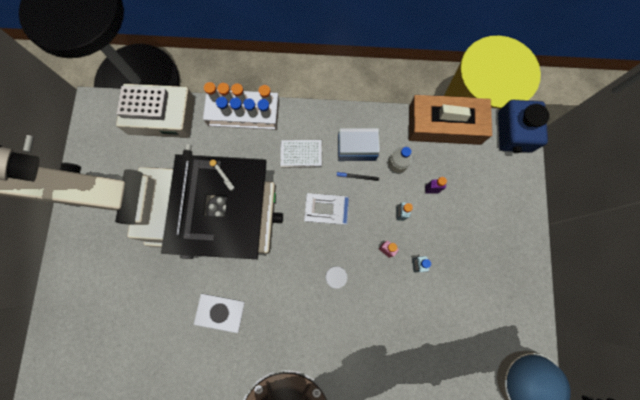

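View pics/wrist0.png

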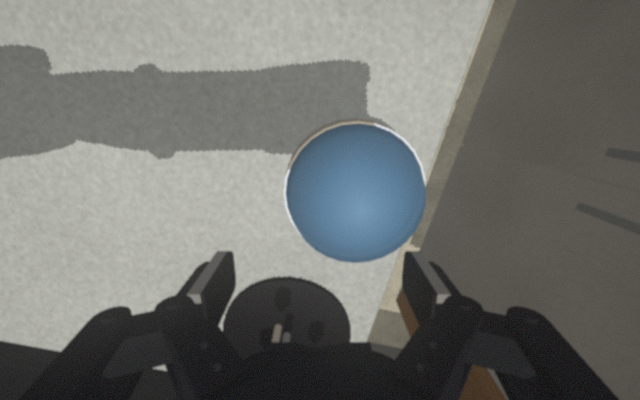

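```bash
python3 - <<'E'
import cv2
t=cv2.imread("pics/top0.png"); s=cv2.imread("pics/side0.png")
cv2.imwrite("pics/t1.png",cv2.resize(t[160:290,290:450],None,fx=5,fy=4.6*5/4.6,interpolation=cv2.INTER_CUBIC)[:600])
cv2.imwrite("pics/t1.png",cv2.resize(t[170:290,290:450],None,fx=5,fy=5,interpolation=cv2.INTER_CUBIC))
cv2.imwrite("pics/t2.png",cv2.resize(t[140:265,150:290],None,fx=4.8,fy=4.8,interpolation=cv2.INTER_CUBIC))
cv2.imwrite("pics/s1.png",cv2.resize(s[140:280,280:440],None,fx=4,fy=4,interpolation=cv2.INTER_CUBIC))
E
```

```text
(no output)
```

View pics/t1.png

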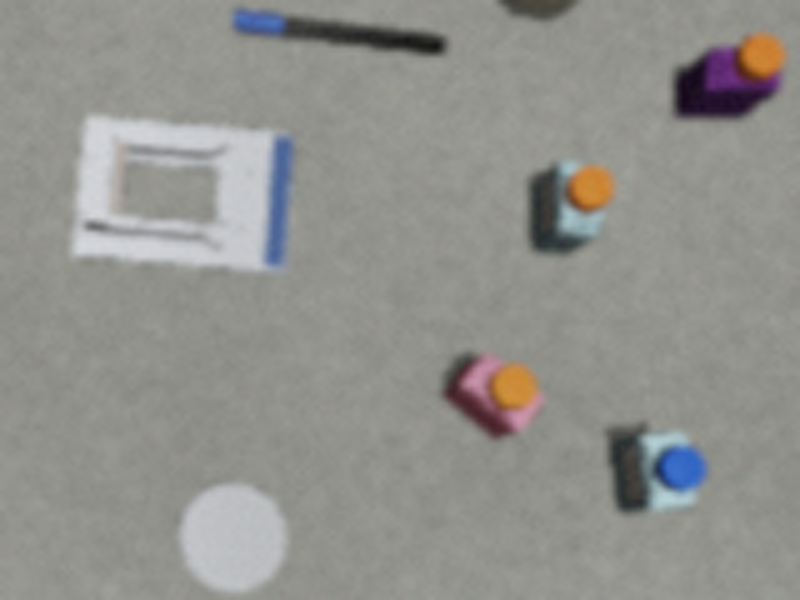

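View pics/t2.png

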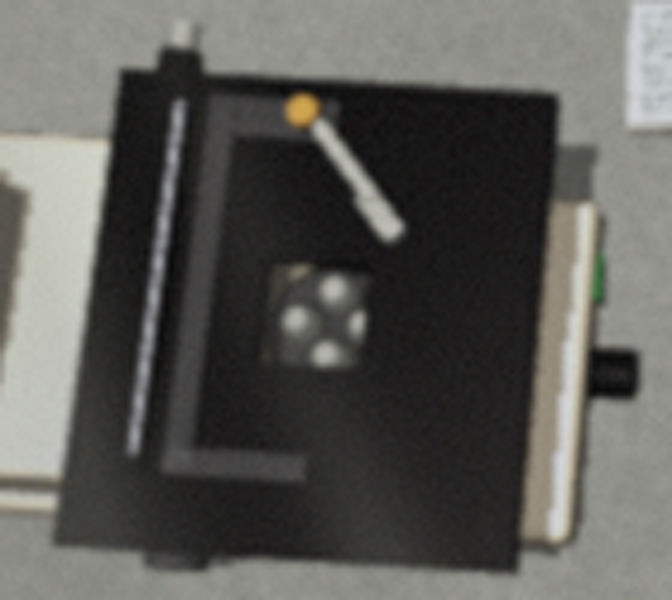

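View pics/s1.png

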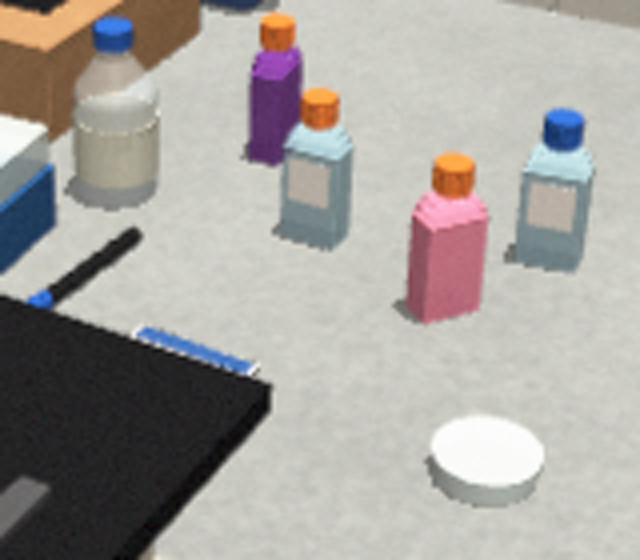

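```bash
cat > h.py <<'E'
import numpy as np
from rig import manip
def cal(n):
    c=manip.get_calibration(n); return c["intrinsics"],c["world_to_cam"]
def ray(n,u,v,z,C=None):
    K,T=C or cal(n); R=T[:3,:3];t=T[:3,3]
    o=-R.T@t; d=R.T@np.linalg.inv(K)@np.array([u,v,1.])
    return o+d*(z-o[2])/d[2]
def proj(n,p,C=None):
    K,T=C or cal(n); q=K@(T[:3,:3]@np.array(p,float)+T[:3,3]); return q[:2]/q[2]
E
python3 - <<'E'
from h import *
np.set_printoptions(precision=1,suppress=True)
for n in("side","top"):
    K,T=cal(n); print(n,-T[:3,:3].T@T[:3,3])
T=lambda x,y,z:ray("top",290+x/5-.4,170+y/5-.4,z)
S=lambda x,y,z:ray("side",280+x/4-.4,140+y/4-.4,z)
print("flask cap top",T(592,187,108),S(321,95,108))
print("flask base corners top", T(535,247,0),T(535,180,0),T(605,240,72))
print("patch bottom side corners S",S(277,238,0),S(330,250,0),S(350,215,0))
print("pink",T(515,386,108),"purple",T(762,57,108),"blue",T(682,467,108),S(565,116,108))
for p in [(85,115),(292,135),(283,270),(72,257)]: print("carrier",T(*p,4))
print("stripe S",S(135,328,4),S(258,370,4))
print("dish",T(233,538,16),"pen",T(235,20,5),T(445,43,5),"bottle",T(540,0,0))
P=lambda x,y,z:ray("top",150+x/4.8-.4,140+y/4.8-.4,z)
for nm,p in dict(stageTL=(122,70),TR=(556,95),BR=(518,568),BL=(55,542)).items(): print(nm,P(*p,180))
for nm,p in dict(railtop=(232,138),railbot=(193,450),stop_end=(307,452),railfaceTop=(234,138)).items(): print(nm,P(*p,185))
print("pivot",P(302,108,200))
E
```

```text
side [143.3 639.3 623.7]
top [ 375.8  -66.1 1136.4]
flask cap top [ 585.8 -303.   108. ] [ 585.7 -300.2  108. ]
flask base corners top [ 569.2 -293.8    0. ] [ 610.3 -293.3    0. ] [ 563.1 -318.8   72. ]
patch bottom side corners S [ 607.2 -284.4    0. ] [ 568.6 -288.2    0. ] [ 577.1 -337.5    0. ]
pink [ 474.7 -262.3  108. ] purple [ 664.8 -397.2  108. ] blue [ 436.6 -351.7  108. ] [ 436.8 -349.3  108. ]
carrier [634.8 -18.4   4. ]
carrier [ 629.3 -144.7    4. ]
carrier [ 546.3 -142.5    4. ]
carrier [547.2 -15.9   4. ]
stripe S [ 631.2 -136.6    4. ] [ 542.5 -135.     4. ]
dish [ 387.5 -119.1   16. ] pen [ 699.5 -106.9    5. ] [ 692.  -236.2    5. ] bottle [ 724.2 -295.1    0. ]
stageTL [679.  325.7 180. ]
TR [677.8  87.3 180. ]
BR [421.9  85.6 180. ]
BL [422.1 326.3 180. ]
railtop [642.4 259.2 185. ]
railbot [473.1 259.2 185. ]
stop_end [475.3 199.8 185. ]
railfaceTop [642.4 258.2 185. ]
pivot [656.8 218.8 200. ]
```

```bash
cat >> h.py <<'E'
from scipy.spatial.transform import Rotation as Ro
def cur():
    s=manip.read_state(); return s["position"],Ro.from_rotvec(s["tool_rot"]),s
def goal(p,zdir,xdir,ret=False):
    z=np.array(zdir,float);z/=np.linalg.norm(z)
    x=np.array(xdir,float);x-=x@z*z;x/=np.linalg.norm(x)
    G=Ro.from_matrix(np.column_stack([x,np.cross(z,x),z]))
    P,R,s=cur()
    sh=R.inv().apply(np.array(p)-P)/1000; rv=(R.inv()*G).as_rotvec()
    print("row:",np.round(sh,4),np.round(rv,3))
def st():
    P,R,s=cur(); np.set_printoptions(precision=3,suppress=True)
    print("t",s["time"],"P",P,"\nR",R.as_matrix(),"\nq",s["qpos"],"F",s["wrist_force"],"M",s["wrist_torque"],"op",s["opening"])
E
python3 - <<'E'
from h import *
st()
goal([586,-220,200],[0,0,-1],[1,0,0]); goal([586,-220,200],[0,0,-1],[-1,0,0])
E
```

```text
t 0.15 P [ 147.083 -607.036  230.71 ] 
R [[ 0.235 -0.972 -0.   ]
 [-0.972 -0.235  0.001]
 [-0.001  0.    -1.   ]] 
q [ 1.23   0.435  0.025  1.574 -0.012  1.134 -0.075] F [-0.359  0.51  -0.632] M [ 0.017 -0.015  0.003] op 85.33359977623425
row: [-0.273 -0.518  0.031] [-0.001  0.001 -1.333]
row: [-0.273 -0.518  0.031] [0.001 0.001 1.808]
```

```bash
python3 -m pendant '-0.03 -0.05 0 0 0 -0.13 0; -0.27 -0.52 0.0 0 0 -1.333 0; -0.27 -0.52 0 0 0 -1.333 0; -0.27 -0.52 0 0 0 -1.333 0; -0.27 -0.52 0 0 0 -1.333 0; -0.27 -0.52 0 0 0 -1.333 0; -0.27 -0.52 0 0 0 -1.333 0; -0.27 -0.52 0 0 0 -1.333 0; -0.27 -0.52 0 0 0 -1.333 0;-0.27 -0.52 0 0 0 -1.333 0'; python3 - <<'E'
from h import *
import cv2
st()
a=np.deg2rad(38)
goal([586,-215,150],[0,-np.cos(a),-np.sin(a)],[1,0,0])
cv2.imwrite("pics/w1.png",manip.snapshot("wrist"))
E
```

```text
time: 1.4
position: [591.4, -218.4, 230.9]
tool_rot: [-3.14, -0.007, -0.001]
wrist_force: [-0.3, 0.4, -0.6]
opening: 85.5
t 1.4 P [ 591.391 -218.399  230.929] 
R [[ 1.     0.004  0.   ]
 [ 0.004 -1.     0.002]
 [ 0.    -0.002 -1.   ]] 
q [ 0.547  0.482 -0.414  1.531  0.202  1.171  0.1  ] F [-0.312  0.41  -0.551] M [-0.065  0.018  0.013] op 85.50380018105346
row: [-0.005 -0.003  0.081] [-0.91  -0.002  0.004]
```

View pics/w1.png

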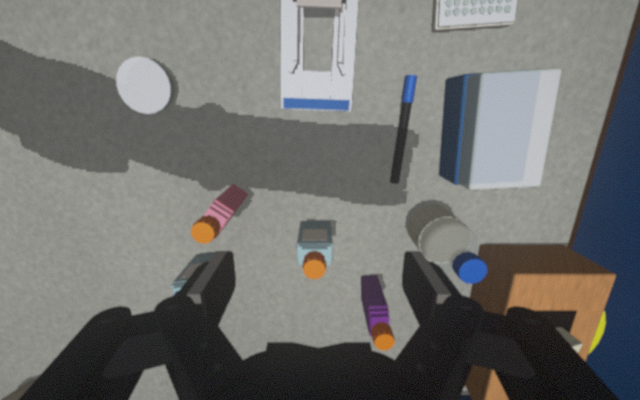

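```bash
python3 - <<'E'
from h import *
st()
C=cal("wrist");T=C[1];c=-T[:3,:3].T@T[:3,3]
P,R,s=cur(); print("cam in tool",R.inv().apply(c-P))
R0=lambda u,v,z:ray("wrist",u,v,z,C)
for p in [(283,109),(350,110)]: print("carrier end bench z0-4",R0(*p,2))
import cv2
im=cv2.imread("pics/w1.png"); cv2.imwrite("pics/w1z.png",cv2.resize(im[180:320,250:400],None,fx=4,fy=4,interpolation=cv2.INTER_CUBIC))
cv2.imwrite("pics/w1y.png",cv2.resize(im[0:120,250:400],None,fx=5,fy=5,interpolation=cv2.INTER_CUBIC))
E
```

```text
t 1.45 P [ 593.099 -216.109  230.861] 
R [[ 1.     0.007  0.002]
 [ 0.007 -1.     0.003]
 [ 0.002 -0.003 -1.   ]] 
q [ 0.544  0.483 -0.416  1.53   0.201  1.171  0.099] F [1.602 2.438 0.723] M [ 0.184 -0.11   0.066] op 85.22505473202372
cam in tool [  -0.125  -77.624 -143.102]
carrier end bench z0-4 [ 549.434 -141.508    2.   ]
carrier end bench z0-4 [ 631.867 -142.133    2.   ]
```

View pics/w1z.png

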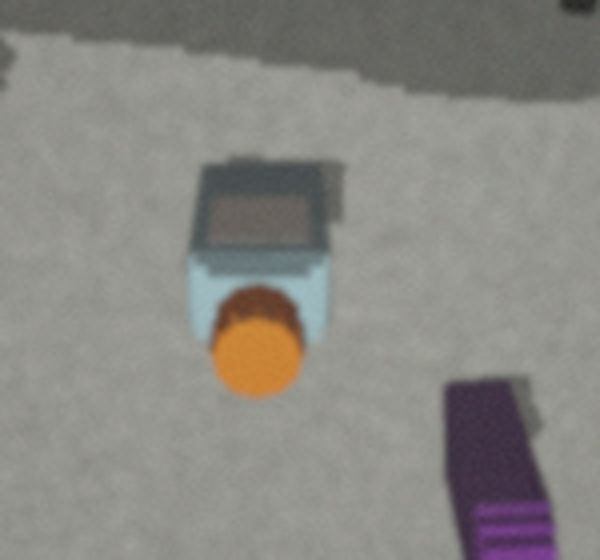

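View pics/w1y.png

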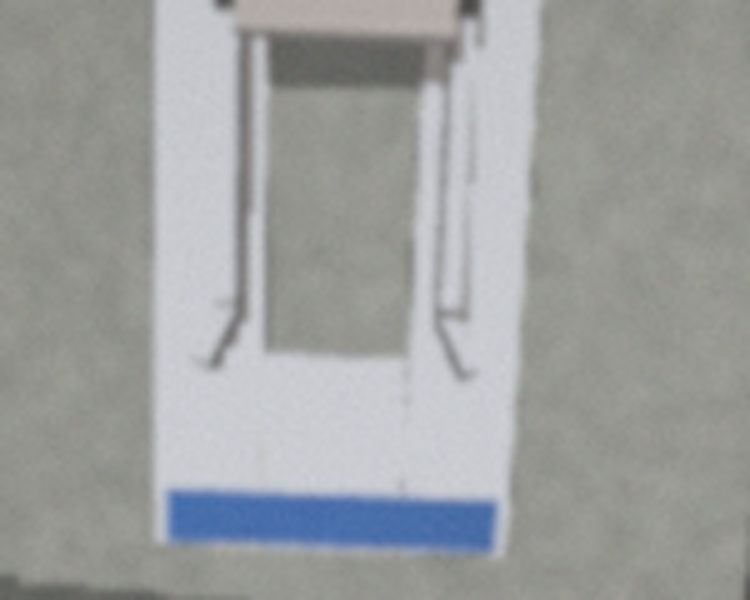

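```bash
python3 -m pendant '-0.007 0 0.03 -0.18 0 0 0; -0.007 0 0.05 -0.36 0 0 0; -0.007 0 0.07 -0.54 0 0 0; -0.007 0 0.09 -0.72 0 0 0; -0.007 0 0.11 -0.91 0 0 0;-0.007 0 0.11 -0.91 0 0 0;-0.007 0 0.11 -0.91 0 0 0;-0.007 0 0.11 -0.91 0 0 0' 40; python3 - <<'E'
from h import *
import cv2
st()
C=cal("wrist")
cv2.imwrite("pics/w2.png",manip.snapshot("wrist"))
cv2.imwrite("pics/s2.png",manip.snapshot("side")[100:300,240:480].repeat(3,0).repeat(3,1))
import pickle; pickle.dump(C,open("c2.pkl","wb"))
E
```

```text
time: 2.45
position: [582.1, -224.9, 123.5]
tool_rot: [2.233, -0.007, 0.002]
wrist_force: [-0.8, 0.3, 0.6]
opening: 85.1
t 2.45 P [ 582.097 -224.871  123.526] 
R [[ 1.    -0.005 -0.001]
 [-0.004 -0.615 -0.789]
 [ 0.004  0.789 -0.615]] 
q [-0.153  0.679 -0.067  1.881  1.052  1.162 -0.958] F [-0.758  0.297  0.57 ] M [0.84  0.025 0.008] op 85.12973509860412
```

View pics/w2.png

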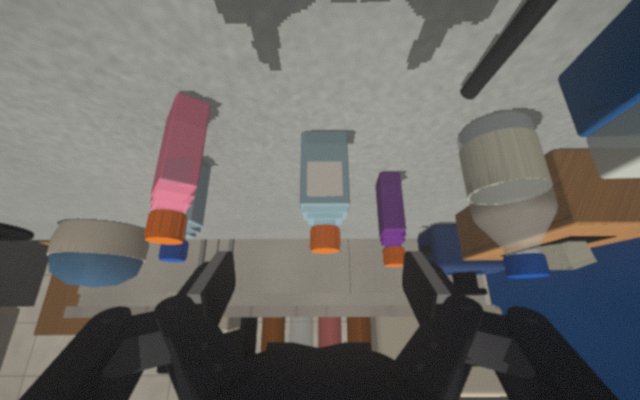

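View pics/s2.png

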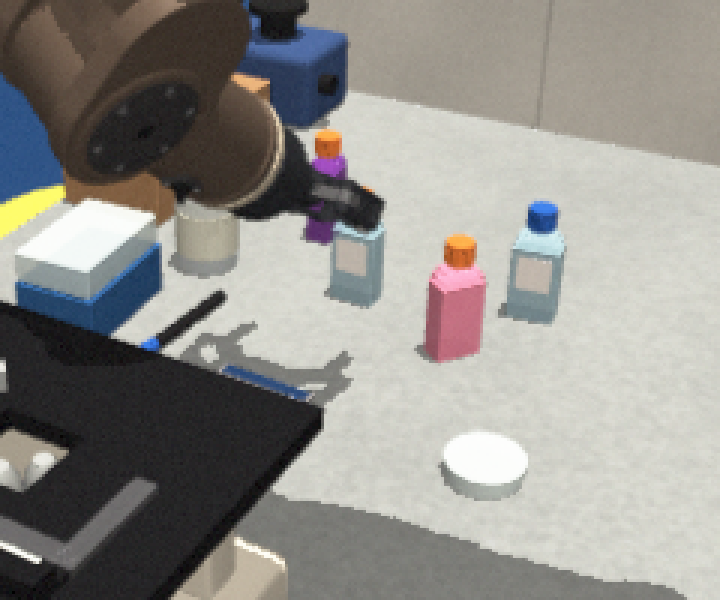

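```bash
python3 - <<'E'
from h import *
import cv2,pickle
C=pickle.load(open("c2.pkl","rb"))
im=cv2.imread("pics/w2.png"); cv2.imwrite("pics/w2z.png",cv2.resize(im[120:270,260:400],None,fx=4,fy=4,interpolation=cv2.INTER_CUBIC))
for p in [(301,131),(348.5,131)]: print(ray("wrist",*p,0,C))
print(proj("wrist",[586,-302,98],C),proj("wrist",[586,-302,108],C))
E
```

```text
[ 566.12972975 -293.17740293    0.        ]
[ 609.91217909 -293.60175919    0.        ]
[323.49332767 237.84373727] [323.61255483 249.85811999]
```

View pics/w2z.png

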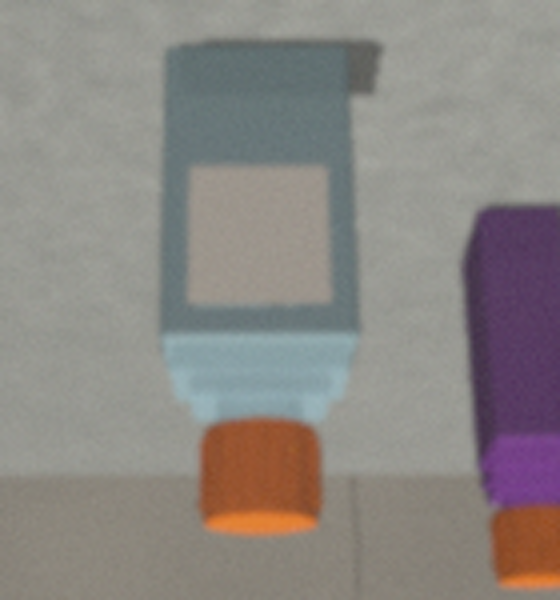

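```bash
python3 - <<'E'
from h import *
st()
d=np.array([0,-.789,-.615])
for k in (100,50,20,0): goal(np.array([587,-309,42])-k*d,[0,-.788,-.616],[1,0,0])
E
```

```text
t 2.55 P [ 582.067 -224.518  123.311] 
R [[ 1.    -0.005 -0.001]
 [-0.004 -0.615 -0.789]
 [ 0.003  0.789 -0.615]] 
q [-0.154  0.68  -0.067  1.882  1.052  1.162 -0.959] F [ 0.087 -0.649 -0.029] M [ 0.882  0.001 -0.001] op 85.39057259210756
row: [ 0.005 -0.012  0.017] [ 0.002  0.001 -0.005]
row: [ 0.005 -0.012  0.067] [ 0.002  0.001 -0.005]
row: [ 0.005 -0.012  0.097] [ 0.002  0.001 -0.005]
row: [ 0.005 -0.012  0.117] [ 0.002  0.001 -0.005]
```

```bash
python3 -m pendant '0.005 -0.012 0.017 0 0 -0.005 0; 0.005 -0.012 0.05 0 0 -0.005 0;0.005 -0.012 0.08 0 0 -0.005 0; 0.005 -0.012 0.105 0 0 -0.005 0;0.005 -0.012 0.117 0 0 -0.005 0;0.005 -0.012 0.117 0 0 -0.005 0' 40; python3 - <<'E'
from h import *
import cv2
st()
cv2.imwrite("pics/w3.png",manip.snapshot("wrist"))
cv2.imwrite("pics/s3.png",manip.snapshot("side")[100:300,240:480].repeat(3,0).repeat(3,1))
E
```

```text
time: 3.3
position: [586.6, -308.2, 39.6]
tool_rot: [2.231, 0.005, -0.004]
wrist_force: [0.6, 0.6, 0.4]
opening: 85.4
t 3.3 P [ 586.599 -308.191   39.622] 
R [[ 1.     0.005 -0.001]
 [ 0.002 -0.614 -0.79 ]
 [-0.005  0.79  -0.614]] 
q [-0.057  0.819 -0.002  1.895  1.211  1.003 -1.051] F [0.598 0.575 0.446] M [ 0.82   0.012 -0.036] op 85.41306659714046
```

View pics/w3.png

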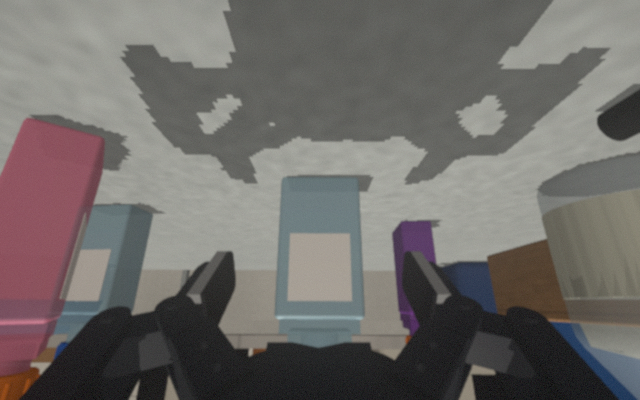

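View pics/s3.png

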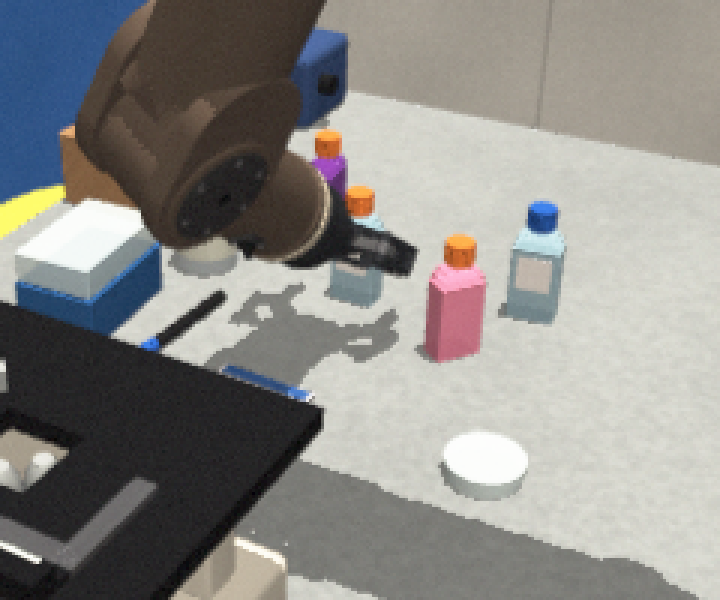

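```bash
python3 -m pendant '0 0 0 0 0 0 0.3;0 0 0 0 0 0 0.4;0 0 0 0 0 0 0.6;0 0 0 0 0 0 0.8;0 0 0 0 0 0 0.8;0 0 0 0 0 0 0.8' 40; python3 - <<'E'
from h import *
import cv2
st()
cv2.imwrite("pics/w4.png",manip.snapshot("wrist"))
E
```

```text
time: 4.15
position: [587.3, -307.3, 40.4]
tool_rot: [2.231, 0.006, -0.002]
wrist_force: [-0.3, 3.5, 6.5]
opening: 41.1
t 4.15 P [ 587.323 -307.348   40.427] 
R [[ 1.     0.005  0.001]
 [ 0.003 -0.614 -0.79 ]
 [-0.003  0.79  -0.614]] 
q [-0.058  0.817 -0.002  1.895  1.211  1.003 -1.051] F [-0.277  3.535  6.547] M [ 0.363 -0.017 -0.048] op 41.06452910373277
```

View pics/w4.png

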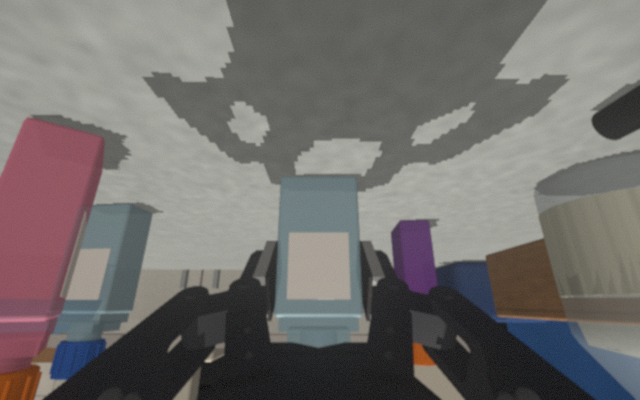

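```bash
python3 -m pendant '0 0.016 -0.012 0 0 0 0.8;0 0.032 -0.025 0 0 0 0.8;0 0.028 -0.040 0.15 0 0 0.8;0 0.020 -0.052 0.30 0 0 0.8;0 0.012 -0.065 0.45 0 0 0.8;0 0.002 -0.078 0.6 0 0 0.8;0 -0.008 -0.0915 0.75 0 0 0.8;0 -0.008 -0.0915 0.79 0 0 0.8;0 -0.008 -0.0915 0.79 0 0 0.8'; python3 - <<'E'
from h import *
import cv2
st()
cv2.imwrite("pics/s5.png",manip.snapshot("side")[100:300,240:480].repeat(3,0).repeat(3,1))
E
```

```text
time: 5.32
position: [586.3, -232.6, 90.8]
tool_rot: [3.02, 0.001, -0.005]
wrist_force: [-0.0, 0.5, -1.0]
opening: 41.3
t 5.325 P [ 586.348 -232.637   90.78 ] 
R [[ 1.     0.001 -0.003]
 [ 0.    -0.993 -0.121]
 [-0.003  0.121 -0.993]] 
q [ 0.492  0.603 -0.397  1.72   0.446  0.889 -0.128] F [-0.04   0.501 -0.99 ] M [ 0.168  0.017 -0.049] op 41.25909377185888
```

View pics/s5.png

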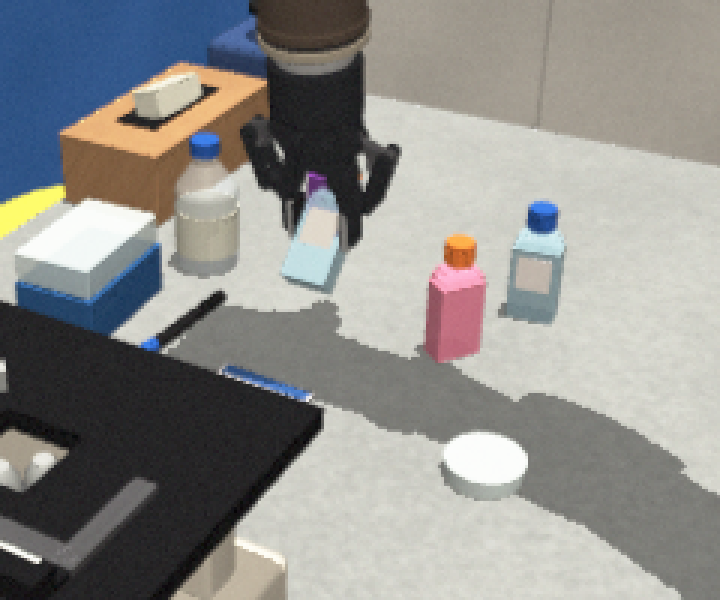

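```bash
python3 -m pendant '0 0 0 0.15 0 0 0.8;0 0 0 0.3 0 0 0.8;0 0 0 0.45 0 0 0.8;0 0 0 0.6 0 0 0.8;0 0 0 0.72 0 0 0.8;0 0 0 0.78 0 0 0.8;0 0 0 0.78 0 0 0.8;0 0 0 0.78 0 0 0.8'; python3 - <<'E'
from h import *
import cv2
st()
cv2.imwrite("pics/s6.png",manip.snapshot("side")[100:300,240:480].repeat(3,0).repeat(3,1))
cv2.imwrite("pics/w6.png",manip.snapshot("wrist"))
E
```

```text
time: 6.38
position: [587.5, -228.6, 90.7]
tool_rot: [-2.483, -0.006, 0.006]
wrist_force: [0.9, 0.1, -0.4]
opening: 40.8
t 6.375 P [ 587.534 -228.57    90.67 ] 
R [[ 1.     0.003 -0.006]
 [ 0.006 -0.791  0.612]
 [-0.003 -0.612 -0.791]] 
q [ 0.956  0.938 -0.698  1.386 -0.051  1.25   0.438] F [ 0.86   0.056 -0.424] M [-0.696 -0.015 -0.042] op 40.813204711301125
```

View pics/s6.png

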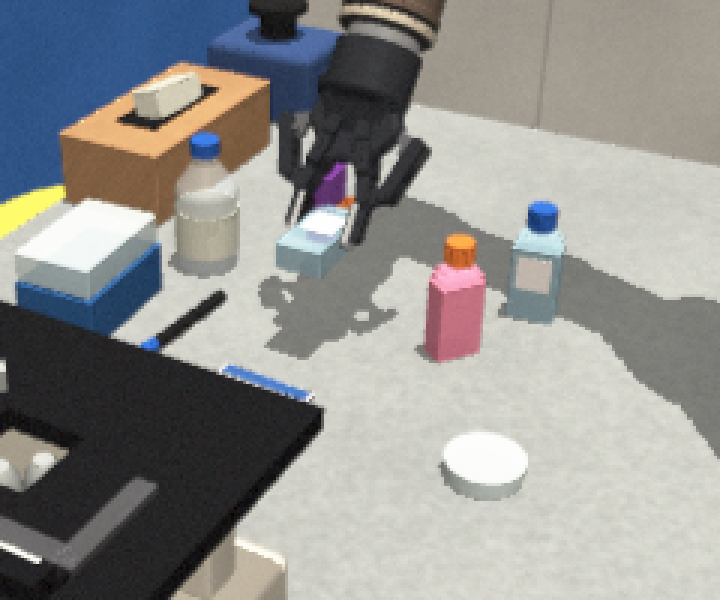

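View pics/w6.png

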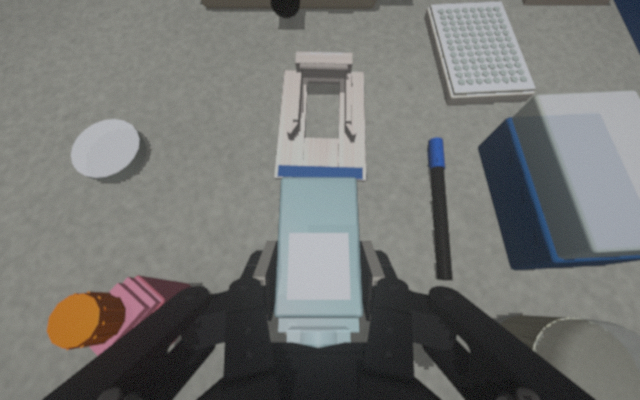

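```bash
python3 -m pendant '0 0.012 0.016 0 0 0 0.8;0 0.024 0.032 0 0 0 0.8;0 0.036 0.047 0 0 0 0.8;0 0.044 0.057 0 0 0 0.8;0 0.047 0.061 0 0 0 0.8;0 0.047 0.061 0 0 0 0.8;0 0.047 0.061 0 0 0 0.8'; python3 - <<'E'
from h import *
st()
E
python3 -m pendant '0 0.001 0.0015 0 0 0 0.8;0 0.001 0.0015 0 0 0 0.8'
```

```text
time: 7.35
position: [587.1, -230.2, 13.6]
tool_rot: [-2.482, -0.002, 0.005]
wrist_force: [-0.2, -1.3, -1.1]
opening: 41.2
t 7.35 P [ 587.125 -230.248   13.557] 
R [[ 1.     0.    -0.004]
 [ 0.003 -0.79   0.613]
 [-0.003 -0.613 -0.79 ]] 
q [ 0.948  1.03  -0.672  1.409 -0.018  1.151  0.473] F [-0.248 -1.344 -1.13 ] M [-0.723  0.035  0.063] op 41.23142356099562
time: 7.6
position: [586.7, -230.1, 11.2]
tool_rot: [-2.482, -0.002, 0.006]
wrist_force: [-0.3, -0.0, -0.7]
opening: 40.8
```

```bash
python3 -m pendant '0 0.0007 0.0009 0 0 0 0.8;0 0.0007 0.0009 0 0 0 0.8';python3 -m pendant '0 0.0007 0.0009 0 0 0 0.8;0 0.0007 0.0009 0 0 0 0.8'; python3 - <<'E'
from h import *
import cv2
st()
cv2.imwrite("pics/s7.png",manip.snapshot("side")[140:260,280:440].repeat(4,0).repeat(4,1))
E
```

```text
time: 7.85
position: [586.6, -230.0, 9.9]
tool_rot: [-2.482, -0.002, 0.006]
wrist_force: [0.9, -0.3, -0.3]
opening: 41.4
time: 8.1
position: [586.7, -230.1, 9.0]
tool_rot: [-2.482, -0.002, 0.006]
wrist_force: [-0.2, -0.6, 1.8]
opening: 41.3
t 8.1 P [ 586.739 -230.066    8.983] 
R [[ 1.     0.    -0.005]
 [ 0.003 -0.79   0.613]
 [-0.004 -0.613 -0.79 ]] 
q [ 0.947  1.035 -0.67   1.41  -0.016  1.146  0.475] F [-0.203 -0.617  1.762] M [-0.526  0.061  0.088] op 41.29856299445861
```

View pics/s7.png

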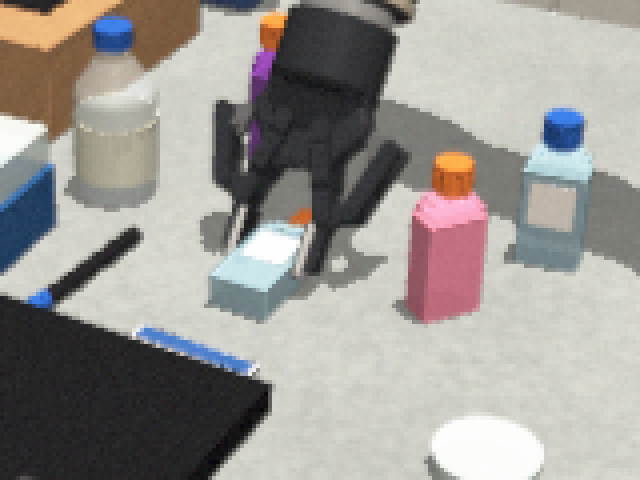

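```bash
python3 -m pendant '0 0 0 0 0 0 0.6;0 0 0 0 0 0 0.3;0 0 0 0 0 0 0;0 0 0 0 0 0 0;0 0 0 0 0 0 0;0 0 0 0 0 0 0'; python3 - <<'E'
from h import *
import cv2
st()
cv2.imwrite("pics/s8.png",manip.snapshot("side")[140:260,280:440].repeat(4,0).repeat(4,1))
E
```

```text
time: 8.9
position: [586.6, -230.0, 8.8]
tool_rot: [-2.482, -0.002, 0.006]
wrist_force: [-0.0, 0.5, -0.3]
opening: 85.5
t 8.9 P [ 586.639 -230.045    8.762] 
R [[ 1.    -0.    -0.005]
 [ 0.003 -0.79   0.613]
 [-0.004 -0.613 -0.79 ]] 
q [ 0.947  1.035 -0.67   1.411 -0.016  1.146  0.475] F [-0.008  0.479 -0.292] M [-0.643  0.016 -0.05 ] op 85.46549223036405
```

View pics/s8.png

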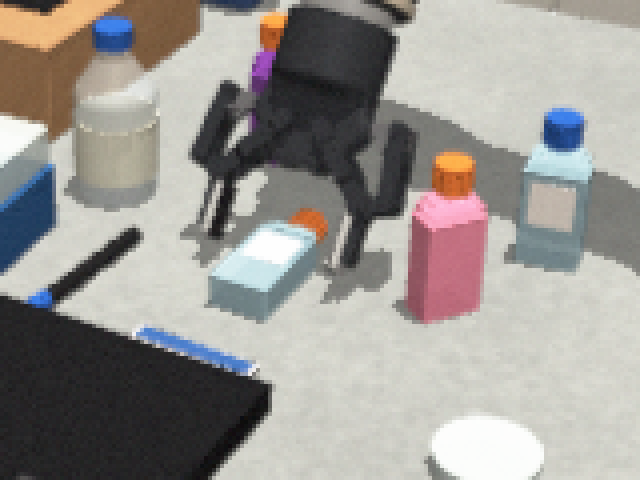

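```bash
python3 -m pendant '0 0 -0.03 0 0 0 0;0 0 -0.07 0 0 0 0;0 -0.015 -0.1 -0.15 0 0 0;0 -0.03 -0.125 -0.3 0 0 0;0 -0.043 -0.145 -0.45 0 0 0;0 -0.043 -0.145 -0.6 0 0 0;0 -0.043 -0.145 -0.66 0 0 0;0 -0.043 -0.145 -0.66 0 0 0;0 -0.043 -0.145 -0.66 0 0 0'; python3 - <<'E'
from h import *
import cv2,pickle
st()
C=cal("wrist")
cv2.imwrite("pics/w9.png",manip.snapshot("wrist"))
pickle.dump(C,open("c9.pkl","wb"))
E
```

```text
time: 10.07
position: [587.0, -285.8, 149.4]
tool_rot: [-3.141, -0.003, 0.007]
wrist_force: [0.8, -0.7, 0.6]
opening: 85.6
t 10.075 P [ 587.016 -285.824  149.396] 
R [[ 1.     0.002 -0.005]
 [ 0.002 -1.     0.001]
 [-0.005 -0.001 -1.   ]] 
q [ 0.685  0.606 -0.493  1.559  0.315  1.061  0.113] F [ 0.818 -0.668  0.617] M [-0.012 -0.001  0.034] op 85.55832222998342
```

View pics/w9.png

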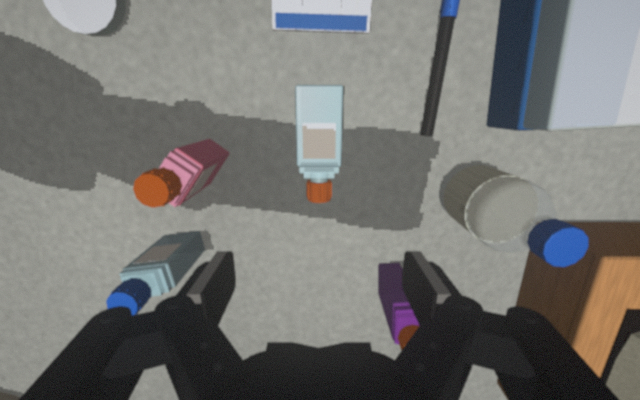

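```bash
python3 - <<'E'
from h import *
import cv2,pickle
C=pickle.load(open("c9.pkl","rb"))
im=cv2.imread("pics/w9.png")
cv2.imwrite("pics/w9a.png",cv2.resize(im[70:220,260:380],None,fx=4,fy=4,interpolation=cv2.INTER_CUBIC))
cv2.imwrite("pics/w9b.png",cv2.resize(im[0:50,260:380],None,fx=6,fy=6,interpolation=cv2.INTER_CUBIC))
E
```

```text
(no output)
```

View pics/w9a.png

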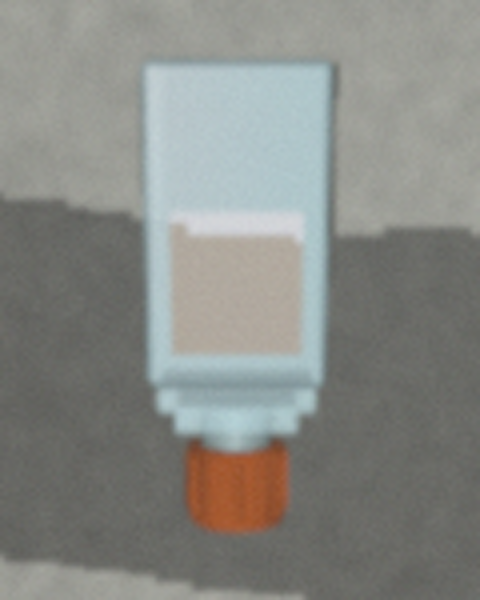

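View pics/w9b.png

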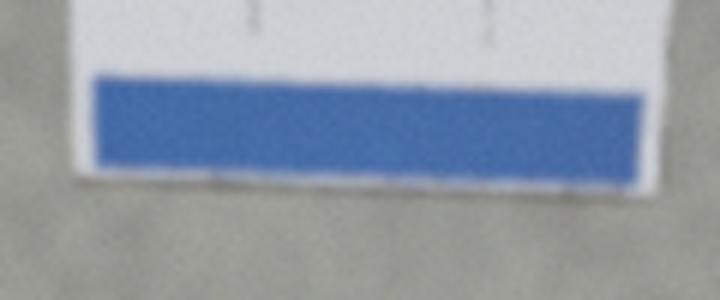

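```bash
python3 - <<'E'
from h import *
import pickle
np.set_printoptions(precision=1,suppress=True)
C=pickle.load(open("c9.pkl","rb"))
A=lambda x,y,z:ray("wrist",260+x/4-.4,70+y/4-.4,z,C)
B=lambda x,y,z:ray("wrist",260+x/6-.4,y/6-.4,z,C)
print("bottom end",A(145,66,25),A(331,66,25))
print("shoulder",A(151,382,25),A(325,382,25))
print("cap top mid",A(238,490,24.5),"ends",A(238,450,24.5),A(238,532,12.5))
print("carrier",B(75,178,4),B(655,194,4))
print("stripe",B(95,165,4),B(637,183,4),B(95,76,4),B(643,93,4))
print("rail marks",B(254,33,4),B(490,44,4))
E
```

```text
bottom end [ 566.7 -191.8   25. ] [ 606.9 -191.7   25. ]
shoulder [ 566.6 -260.9   25. ] [ 607.4 -260.8   25. ]
cap top mid [ 587.1 -287.4   24.5] ends [ 587.  -277.4   24.5] [ 587.1 -302.1   12.5]
carrier [ 545.1 -143.6    4. ] [ 630.6 -145.6    4. ]
stripe [ 548.2 -141.9    4. ] [ 627.9 -144.2    4. ] [ 548.6 -130.5    4. ] [ 628.1 -132.6    4. ]
rail marks [ 571.8 -125.1    4. ] [ 605.8 -126.5    4. ]
```

```bash
python3 -m pendant '0 0.003 0.04 0 0 0 0;0 0.003 0.09 0 0 0 0;0 0.003 0.125 0 0 0 0;0 0.003 0.144 0 0 0 0;0 0.003 0.144 0 0 0 0;0 0.003 0.144 0 0 0 0;0 0.003 0.144 0 0 0 0.5;0 0.003 0.144 0 0 0 0.7;0 0.003 0.144 0 0 0 0.9;0 0.003 0.144 0 0 0 0.9' 40;python3 -m pendant '0 0 0 0 0 0 0.95;0 0 0 0 0 0 0.95'; python3 - <<'E'
from h import *
import cv2,pickle
st()
C=cal("wrist")
cv2.imwrite("pics/w10.png",manip.snapshot("wrist"))
E
```

```text
time: 11.38
position: [586.9, -288.1, 6.0]
tool_rot: [3.141, 0.005, -0.006]
wrist_force: [-0.5, -0.3, 2.7]
opening: 22.0
time: 11.62
position: [586.9, -288.1, 5.9]
tool_rot: [3.141, 0.005, -0.006]
wrist_force: [0.2, -0.7, 3.8]
opening: 22.6
t 11.625 P [ 586.939 -288.113    5.929] 
R [[ 1.     0.003 -0.004]
 [ 0.003 -1.    -0.   ]
 [-0.004  0.    -1.   ]] 
q [ 0.648  0.766 -0.429  1.665  0.413  0.805  0.036] F [ 0.22  -0.711  3.789] M [-0.035  0.146  0.041] op 22.60224898144238
```

View pics/w10.png

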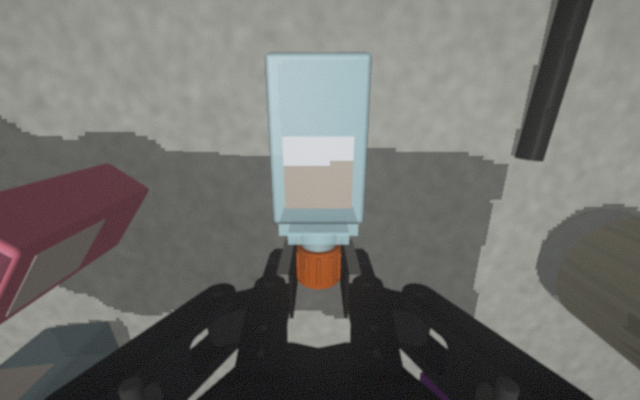

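```bash
python3 -m pendant '0 0 -0.008 0 0 0.0 0.95;0 0 -0.014 0 0 0.01 0.95;0 -0.025 -0.014 0 0 0.024 0.95;-0.0007 -0.05 -0.014 0 0 0.024 0.95;-0.0007 -0.07 -0.014 0 0 0.024 0.95;-0.0007 -0.076 -0.014 0 0 0.024 0.95;-0.0007 -0.076 -0.014 0 0 0.024 0.95;-0.0007 -0.076 -0.014 0 0 0.024 0.95;-0.0007 -0.076 -0.014 0 0 0.024 0.95'; python3 - <<'E'
from h import *
import cv2,pickle
st()
C=cal("wrist");pickle.dump(C,open("c11.pkl","wb"))
w=manip.snapshot("wrist");cv2.imwrite("pics/w11.png",w)
cv2.imwrite("pics/w11z.png",cv2.resize(w[0:260,240:400],None,fx=3,fy=3,interpolation=cv2.INTER_CUBIC)[:600])
cv2.imwrite("pics/s11.png",cv2.resize(manip.snapshot("side")[180:260,280:400],None,fx=6,fy=6,interpolation=cv2.INTER_CUBIC))
E
```

```text
time: 12.8
position: [585.8, -213.1, 19.6]
tool_rot: [3.141, -0.035, -0.006]
wrist_force: [-0.4, -0.1, -1.0]
opening: 22.2
t 12.8 P [ 585.784 -213.071   19.6  ] 
R [[ 1.    -0.022 -0.004]
 [-0.022 -1.    -0.   ]
 [-0.004  0.001 -1.   ]] 
q [ 0.547  0.71  -0.429  1.741  0.398  0.781 -0.1  ] F [-0.382 -0.077 -0.96 ] M [ 0.004  0.005 -0.039] op 22.20620786617974
```

View pics/w11z.png

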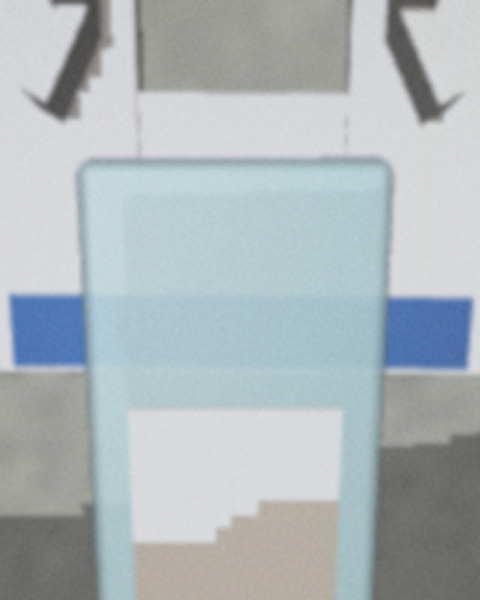

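View pics/w11.png

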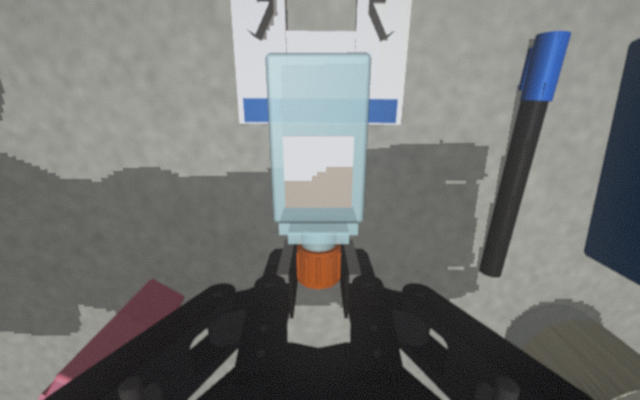

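View pics/s11.png

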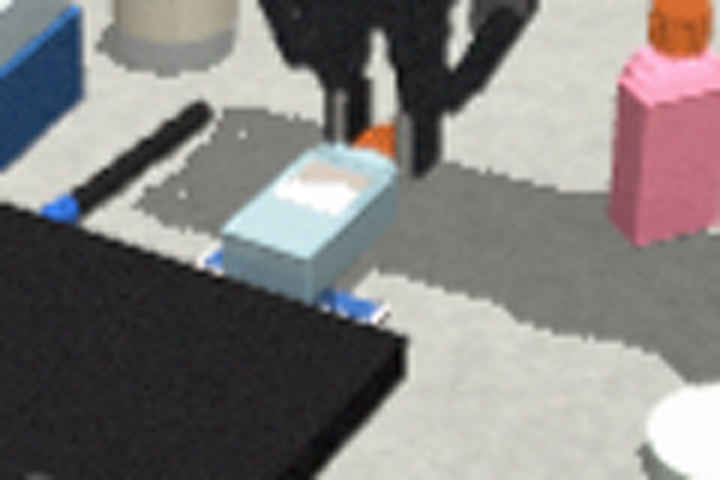

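```bash
python3 - <<'E'
from h import *
import pickle
np.set_printoptions(precision=1,suppress=True)
C=pickle.load(open("c11.pkl","rb"))
A=lambda x,y,z:ray("wrist",240+x/3-.4,y/3-.4,z,C)
print("flask",A(80,170,38.7),A(392,170,38.7), A(98,560,38.7),A(376,560,38.7))
print("stripe",A(10,295,4),A(472,299,4),A(15,365,4),A(467,369,4))
print("hole",A(140,91,4),A(350,91,4))
print("flare tips z18-22",A(65,122,20),A(430,122,20))
E
```

```text
flask [ 567.6 -116.6   38.7] [ 608.1 -117.5   38.7] [ 566.2 -169.    38.7] [ 607.4 -169.8   38.7]
stripe [ 548.3 -130.6    4. ] [ 628.2 -133.1    4. ] [ 548.  -142.3    4. ] [ 628.  -144.8    4. ]
hole [572.6 -99.9   4. ] [ 606.5 -100.7    4. ]
flare tips z18-22 [ 562.9 -107.3   20. ] [ 616.5 -108.5   20. ]
```

```bash
python3 -m pendant '0.0007 0 0.004 0 0 0.006 0.95;0.0007 0 0.008 0 0 0.006 0.95;0.0007 -0.004 0.0087 0 0 0.006 0.95;0.0008 -0.014 0.0087 0 0 0.006 0.95;0.0009 -0.026 0.0087 0 0 0.006 0.95;0.001 -0.038 0.0087 0 0 0.006 0.95;0.0011 -0.050 0.0087 0 0 0.006 0.95;0.0011 -0.056 0.0087 0 0 0.006 0.95;0.0011 -0.056 0.0087 0 0 0.006 0.95'; python3 - <<'E'
from h import *
import cv2,pickle
st()
C=cal("wrist");pickle.dump(C,open("c12.pkl","wb"))
w=manip.snapshot("wrist");cv2.imwrite("pics/w12.png",w)
cv2.imwrite("pics/w12z.png",cv2.resize(w[0:200,220:420],None,fx=3,fy=3,interpolation=cv2.INTER_CUBIC)[:600])
E
```

```text
time: 14.02
position: [588.3, -155.4, 11.1]
tool_rot: [3.141, -0.041, -0.006]
wrist_force: [-0.9, -0.0, -0.5]
opening: 22.4
t 14.025 P [ 588.295 -155.412   11.058] 
R [[ 1.    -0.026 -0.004]
 [-0.026 -1.    -0.   ]
 [-0.004  0.    -1.   ]] 
q [ 0.454  0.703 -0.421  1.785  0.402  0.743 -0.206] F [-0.865 -0.013 -0.456] M [-0.017 -0.014  0.029] op 22.399938456679365
```

View pics/w12z.png

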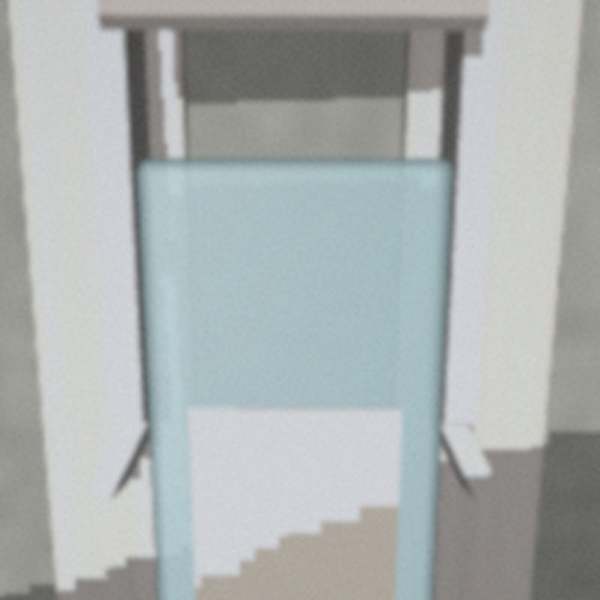

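```bash
python3 -m pendant '0 -0.009 0.0005 0 0 0 0.95;0 -0.018 0.0005 0 0 0 0.95;0 -0.025 0.0005 0 0 0 0.95;0 -0.028 0.0005 0 0 0 0.95;0 -0.028 0.0005 0 0 0 0.95'; python3 - <<'E'
from h import *
import cv2,pickle
st()
C=cal("wrist");pickle.dump(C,open("c13.pkl","wb"))
w=manip.snapshot("wrist");cv2.imwrite("pics/w13.png",w)
cv2.imwrite("pics/w13z.png",cv2.resize(w[0:200,220:420],None,fx=3,fy=3,interpolation=cv2.INTER_CUBIC)[:600])
E
```

```text
time: 14.7
position: [588.9, -127.7, 10.5]
tool_rot: [3.141, -0.042, -0.006]
wrist_force: [-0.2, -0.8, 0.2]
opening: 22.3
t 14.7 P [ 588.936 -127.747   10.5  ] 
R [[ 1.    -0.027 -0.004]
 [-0.027 -1.    -0.   ]
 [-0.004  0.    -1.   ]] 
q [ 0.409  0.697 -0.419  1.801  0.401  0.733 -0.253] F [-0.198 -0.814  0.225] M [-0.031  0.026  0.004] op 22.25427139604444
```

View pics/w13z.png

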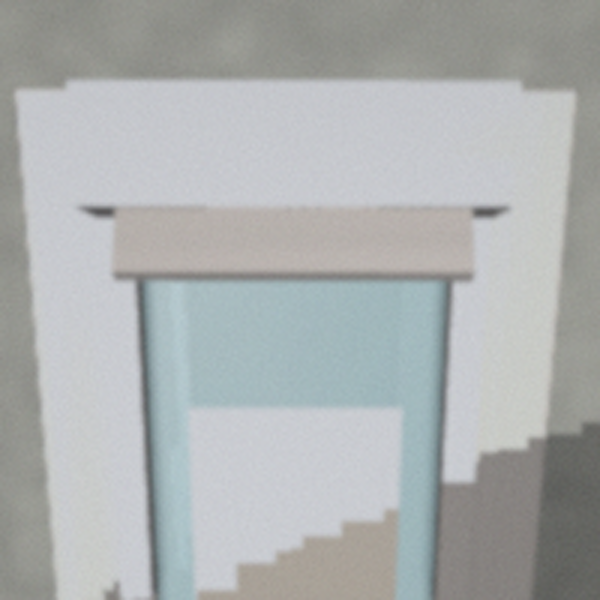

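```bash
python3 -m pendant '0 -0.002 0 0 0 0 0.95;0 -0.002 0 0 0 0 0.95'; python3 -m pendant '0 -0.001 0 0 0 0 0.95;0 -0.001 0 0 0 0 0.95'; python3 -m pendant '0 -0.001 0 0 0 0 0.95;0 -0.001 0 0 0 0 0.95'
```

```text
time: 15.0
position: [589.0, -126.0, 10.5]
tool_rot: [3.141, -0.043, -0.006]
wrist_force: [-0.7, 0.3, -0.3]
opening: 22.4
time: 15.25
position: [589.0, -125.0, 10.5]
tool_rot: [3.141, -0.042, -0.006]
wrist_force: [-0.2, 0.0, -0.6]
opening: 22.0
time: 15.5
position: [589.0, -124.1, 10.4]
tool_rot: [3.141, -0.043, -0.006]
wrist_force: [-0.0, -1.0, -0.1]
opening: 21.7
```

```bash
python3 -m pendant '0 -0.001 0 0 0 0 0.95;0 -0.001 0 0 0 0 0.95'; python3 -m pendant '0 -0.001 0 0 0 0 0.95;0 -0.001 0 0 0 0 0.95'; python3 - <<'E'
from h import *
import cv2,pickle
st()
C=cal("wrist");pickle.dump(C,open("c14.pkl","wb"))
w=manip.snapshot("wrist");cv2.imwrite("pics/w14.png",w)
cv2.imwrite("pics/w14z.png",cv2.resize(w[0:200,220:420],None,fx=3,fy=3,interpolation=cv2.INTER_CUBIC)[:600])
t=manip.snapshot("top");cv2.imwrite("pics/t14.png",cv2.resize(t[170:260,280:400],None,fx=6,fy=6,interpolation=cv2.INTER_CUBIC))
E
```

```text
time: 15.75
position: [589.0, -123.1, 10.5]
tool_rot: [3.141, -0.043, -0.006]
wrist_force: [-0.1, -1.1, -1.1]
opening: 22.4
time: 16.0
position: [589.1, -121.9, 10.5]
tool_rot: [3.141, -0.042, -0.006]
wrist_force: [0.2, -0.2, -0.9]
opening: 22.5
t 16.0 P [ 589.124 -121.907   10.492] 
R [[ 1.    -0.027 -0.004]
 [-0.027 -1.     0.   ]
 [-0.004  0.    -1.   ]] 
q [ 0.399  0.696 -0.418  1.803  0.401  0.731 -0.263] F [ 0.23  -0.239 -0.859] M [-0.158 -0.001  0.006] op 22.50386655253613
```

View pics/w14z.png

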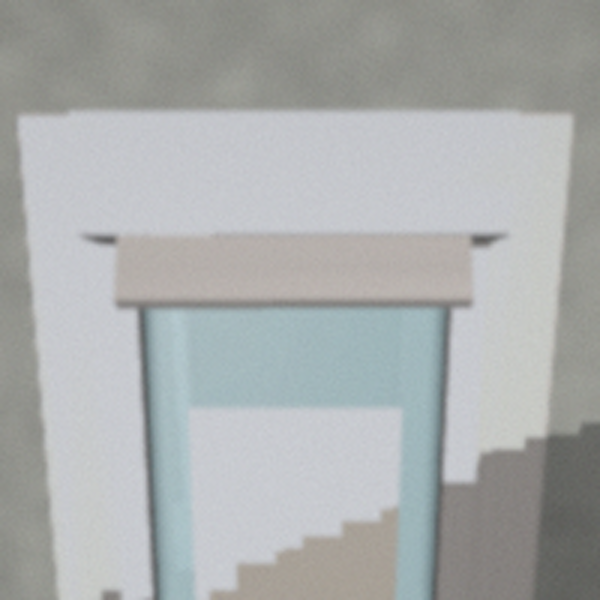

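View pics/w14.png

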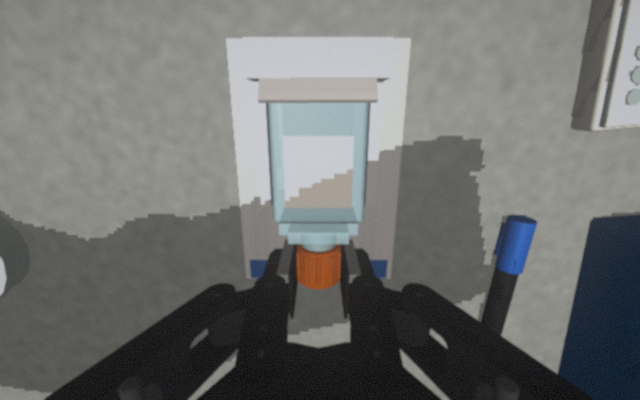

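```bash
python3 - <<'E'
from h import *
import pickle
np.set_printoptions(precision=1,suppress=True)
for f,r0,r1 in (("c13",90,207),("c14",115,235)):
    C=pickle.load(open(f+".pkl","rb"))
    A=lambda x,y,z:ray("wrist",220+x/3-.4,y/3-.4,z,C)
    print(f,A(18,r0,4),A(573,r0,4))
print("near",ray("wrist",246,278,4,C),ray("wrist",393,278,4,C), "stripe far",ray("wrist",252,261,4,C),ray("wrist",386,261,4,C))
print("shoulder",ray("wrist",277,221,29.5,C),ray("wrist",360,221,29.5,C))
C=pickle.load(open("c11.pkl","rb"))
E
```

```text
c13 [549.3 -15.7   4. ] [633.9 -18.    4. ]
c14 [549.1 -13.2   4. ] [634.4 -15.6   4. ]
near [ 545.3 -140.7    4. ] [ 632.8 -142.9    4. ] stripe far [ 550.  -129.4    4. ] [ 628.1 -131.4    4. ]
shoulder [570.7 -94.4  29.5] [609.  -95.4  29.5]
```

View pics/t14.png

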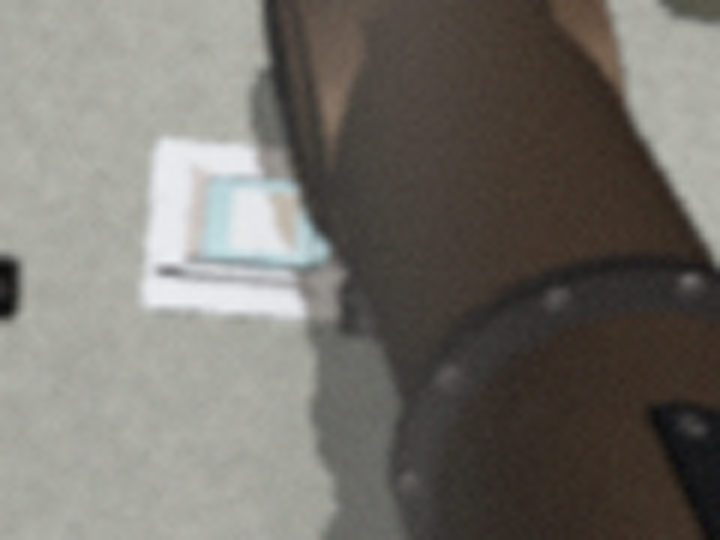

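```bash
python3 -m pendant '0 0 0.0005 0 0 0 0.95;0 0 0.0005 0 0 0 0.6;0 0 0.0005 0 0 0 0.3;0 0 0.0005 0 0 0 0;0 0 0.0005 0 0 0 0;0 0 -0.04 0 0 0 0;0 0 -0.09 0 0 0 0;0 0 -0.13 0 0 0 0;0 0 -0.13 0 0 0 0;0 0 -0.13 0 0 0 0'; python3 - <<'E'
from h import *
import cv2,pickle
st()
C=cal("wrist");pickle.dump(C,open("c15.pkl","wb"))
w=manip.snapshot("wrist");cv2.imwrite("pics/w15.png",w)
cv2.imwrite("pics/w15z.png",cv2.resize(w[60:240,250:390],None,fx=4,fy=4,interpolation=cv2.INTER_CUBIC)[:600])
E
```

```text
time: 17.35
position: [589.1, -122.2, 140.0]
tool_rot: [3.141, -0.043, -0.007]
wrist_force: [-0.2, 0.2, -0.6]
opening: 85.4
t 17.35 P [ 589.136 -122.193  139.972] 
R [[ 1.    -0.027 -0.005]
 [-0.027 -1.    -0.   ]
 [-0.005  0.    -1.   ]] 
q [ 0.454  0.54  -0.493  1.704  0.298  0.978 -0.176] F [-0.172  0.242 -0.579] M [ 0.044  0.015 -0.022] op 85.42166178479664
```

View pics/w15z.png

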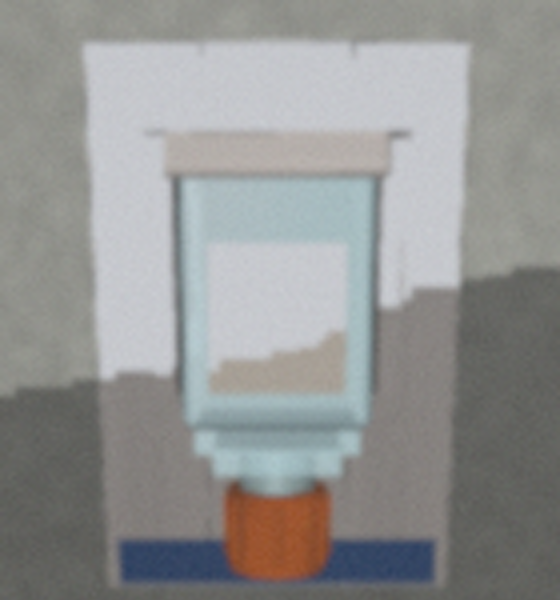

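View pics/w15.png

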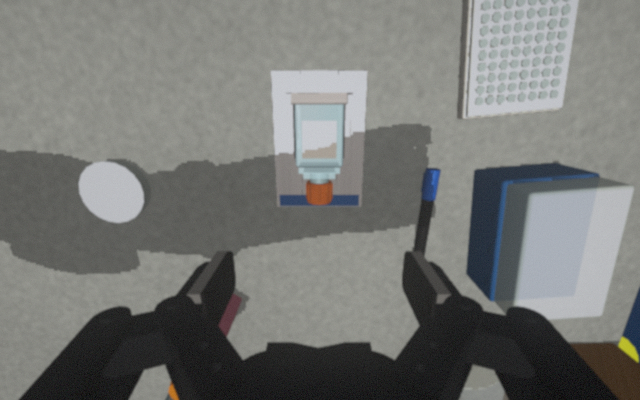

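```bash
python3 - <<'E'
from h import *
import pickle
np.set_printoptions(precision=1,suppress=True)
C=pickle.load(open("c15.pkl","rb"))
A=lambda x,y,z:ray("wrist",250+x/4-.4,60+y/4-.4,z,C)
c=[A(84,43,4),A(468,43,4),A(444,586,4),A(113,584,4)]
for p in c: print(p)
m=sum(c)/4; a=(c[2]+c[3]-c[0]-c[1])[:2]; L=np.linalg.norm(a)/2; a/=np.linalg.norm(a)
print("centre",m,"axis",a,L,"w",np.linalg.norm(c[1]-c[0]))
f=lambda p:(p[:2]-m[:2])@a
n=np.array([-a[1],a[0]])
for nm,p in dict(shoulder=A(278,424,29),capend=A(278,582,16.5),patch0=A(278,242,29),patch1=A(278,395,29),captop=A(278,487,28.5)).items(): print(nm,f(p),(p[:2]-m[:2])@n)
print("grip pt",m[:2]-15*a)
E
```

```text
[549.  -13.3   4. ]
[634.1 -15.7   4. ]
[ 631.  -143.1    4. ]
[ 546.5 -140.4    4. ]
centre [590.1 -78.1   4. ] axis [-0. -1.] 127.2896949938516 w 85.18795488758559
shoulder 17.015151207590385 0.1526462890351893
capend 58.513900573300226 -0.0627028644400002
patch0 -22.11141824969724 0.33202041818966554
patch1 10.528575961343638 0.18238372326791238
captop 31.585948941991898 0.08484307871553629
grip pt [590.5 -63.1]
```

```bash
python3 -m pendant '0 -0.03 0.03 0 0 0 0;0 -0.059 0.06 0 0 0 0;0 -0.059 0.1 0 0 0 0;0 -0.059 0.125 0 0 0 0;0 -0.059 0.134 0 0 0 0;0 -0.059 0.134 0 0 0 0;0 -0.059 0.134 0 0 0 0' 70; python3 - <<'E'
from h import *
import cv2,pickle
st()
w=manip.snapshot("wrist");cv2.imwrite("pics/w16.png",w)
E
```

```text
time: 18.27
position: [591.3, -63.1, 7.3]
tool_rot: [3.141, -0.043, -0.004]
wrist_force: [0.4, -0.7, 0.2]
opening: 85.5
t 18.275 P [591.308 -63.055   7.316] 
R [[ 1.    -0.027 -0.003]
 [-0.027 -1.    -0.   ]
 [-0.003  0.    -1.   ]] 
q [ 0.306  0.693 -0.423  1.824  0.411  0.715 -0.373] F [ 0.435 -0.707  0.243] M [-0.02  -0.031  0.014] op 85.46077725388245
```

View pics/w16.png

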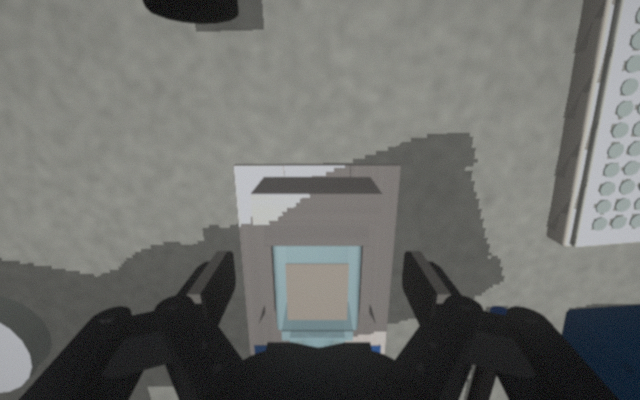

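```bash
python3 -m pendant '-0.0006 0 0.002 0 0 0 0;-0.0006 0 0.002 0 0 0 0.3;-0.0006 0 0.002 0 0 0 0.5;-0.0006 0 0.002 0 0 0 0.7;-0.0006 0 0.002 0 0 0 0.7;-0.0006 0 0.002 0 0 0 0.7' 70; python3 - <<'E'
from h import *
import cv2,pickle
st()
w=manip.snapshot("wrist");cv2.imwrite("pics/w17.png",w)
E
```

```text
time: 19.08
position: [590.3, -63.1, 5.2]
tool_rot: [3.141, -0.042, -0.005]
wrist_force: [-2.1, -0.7, 6.9]
opening: 53.4
t 19.075 P [590.3   -63.056   5.206] 
R [[ 1.    -0.027 -0.003]
 [-0.027 -1.    -0.   ]
 [-0.003  0.    -1.   ]] 
q [ 0.304  0.695 -0.421  1.827  0.413  0.711 -0.375] F [-2.116 -0.65   6.867] M [-0.015  0.547 -0.02 ] op 53.4215243799737
```

View pics/w17.png

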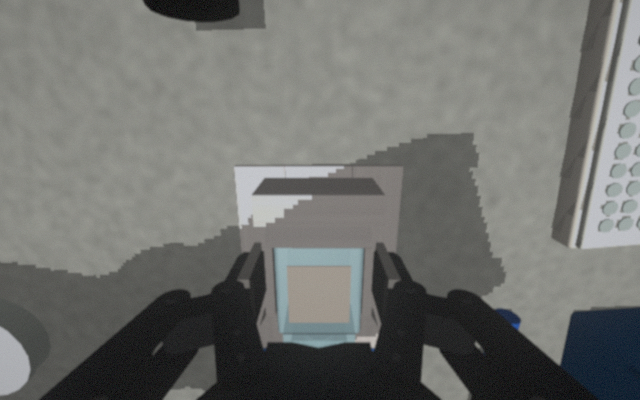

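```bash
python3 -m pendant '0 0 -0.005 0 0 0 0.7;0 0 -0.02 0 0 0 0.7;0 0 -0.04 0 0 0 0.7;0 0 -0.04 0 0 0 0.7;0 0 -0.04 0 0 0 0.7' 70; python3 - <<'E'
from h import *
import cv2,pickle
st()
w=manip.snapshot("wrist");cv2.imwrite("pics/w18.png",w)
s=manip.snapshot("side");cv2.imwrite("pics/s18.png",s)
E
```

```text
time: 19.75
position: [590.2, -63.2, 44.7]
tool_rot: [3.141, -0.043, -0.006]
wrist_force: [0.4, -0.6, -2.1]
opening: 53.1
t 19.75 P [590.179 -63.22   44.654] 
R [[ 1.    -0.027 -0.004]
 [-0.027 -1.    -0.   ]
 [-0.004  0.    -1.   ]] 
q [ 0.325  0.642 -0.45   1.805  0.378  0.784 -0.346] F [ 0.4   -0.596 -2.101] M [0.026 0.018 0.022] op 53.09605100657584
```

View pics/w18.png

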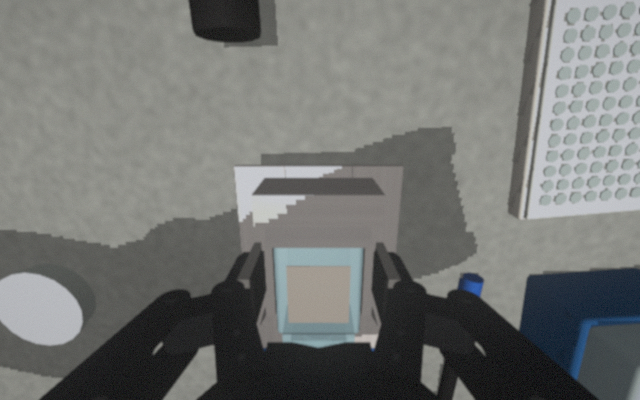

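View pics/s18.png

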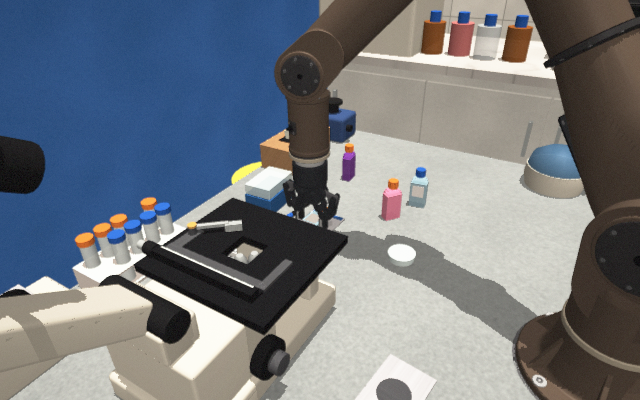

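```bash
python3 -m pendant '0 0 -0.04 0 0 0 0.7;0 0 -0.09 0 0 0 0.7;0 0 -0.14 0 0 0 0.7;0 0 -0.19 0 0 -0.1 0.7;0 0 -0.235 0 0 -0.25 0.7;0 -0.03 -0.25 0 0 -0.4 0.7;0 -0.07 -0.25 0 0 -0.55 0.7;0 -0.11 -0.25 0 0 -0.7 0.7;0 -0.14 -0.25 0 0 -0.8 0.7;0 -0.14 -0.25 0 0 -0.8 0.7'; python3 - <<'E'
from h import *
st()
goal([600,215,295],[0,0,-1],[0,1,0])
E
```

```text
time: 21.1
position: [594.2, 80.3, 293.9]
tool_rot: [-2.903, -1.191, 0.007]
wrist_force: [-0.3, -0.9, -2.2]
opening: 53.5
t 21.1 P [594.161  80.298 293.883] 
R [[ 0.712  0.702 -0.005]
 [ 0.703 -0.712  0.002]
 [-0.003 -0.005 -1.   ]] 
q [ 0.28   0.456 -0.748  1.494  0.31   1.319  0.283] F [-0.288 -0.869 -2.219] M [-0.019 -0.011  0.024] op 53.52060499700804
row: [ 0.099 -0.092 -0.001] [-0.006  0.001 -0.792]
```

```bash
python3 -m pendant '0.015 -0.015 0 0 0 -0.1 0.7;0.035 -0.035 0 0 0 -0.25 0.7;0.06 -0.055 0 0 0 -0.4 0.7;0.08 -0.075 0 -0.003 0 -0.55 0.7;0.099 -0.092 0 -0.006 0 -0.7 0.7;0.099 -0.092 0 -0.006 0.001 -0.79 0.7;0.099 -0.092 0 -0.006 0.001 -0.79 0.7;0.099 -0.092 0 -0.006 0.001 -0.79 0.7;0.099 -0.092 0 -0.006 0.001 -0.79 0.7'; python3 - <<'E'
from h import *
import cv2,pickle
st()
C=cal("wrist");pickle.dump(C,open("c20.pkl","wb"))
w=manip.snapshot("wrist");cv2.imwrite("pics/w20.png",w)
s=manip.snapshot("side");cv2.imwrite("pics/s20.png",s)
s=manip.snapshot("top");cv2.imwrite("pics/t20.png",s)
E
```

```text
time: 22.22
position: [601.8, 211.2, 294.3]
tool_rot: [2.231, 2.208, -0.0]
wrist_force: [0.0, -0.1, -2.7]
opening: 53.1
t 22.225 P [601.767 211.206 294.336] 
R [[ 0.01   1.     0.002]
 [ 1.    -0.01  -0.002]
 [-0.002  0.002 -1.   ]] 
q [ 0.128  0.57  -0.916  1.392  0.452  1.396  0.774] F [ 0.038 -0.057 -2.658] M [ 0.005  0.017 -0.004] op 53.087136538643755
```

View pics/w20.png

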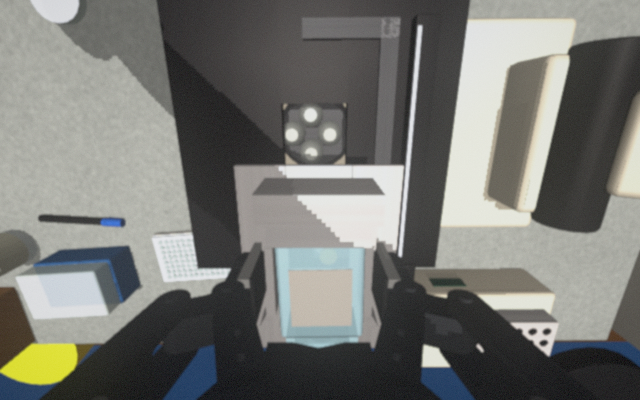

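View pics/s20.png

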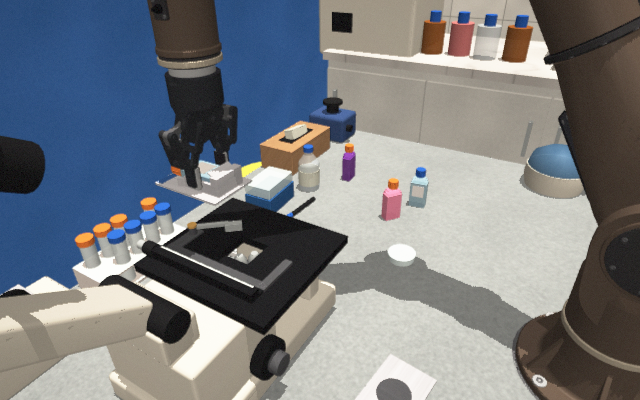

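View pics/t20.png

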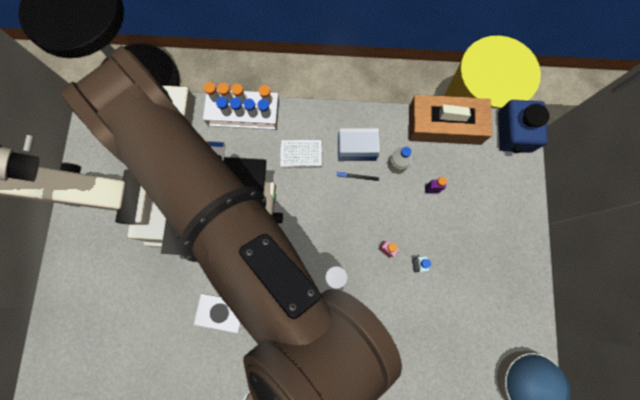

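```bash
python3 - <<'E'
import cv2
w=cv2.imread("pics/w20.png")
cv2.imwrite("pics/w20z.png",cv2.resize(cv2.convertScaleAbs(w[0:175,260:440],alpha=1.8,beta=10),None,fx=3.4,fy=3.4,interpolation=cv2.INTER_CUBIC))
s=cv2.imread("pics/s20.png")
cv2.imwrite("pics/s20z.png",cv2.resize(cv2.convertScaleAbs(s[190:330,130:350],alpha=1.8,beta=10),None,fx=3.6,fy=3.6,interpolation=cv2.INTER_CUBIC))
t=cv2.imread("pics/top0.png")
cv2.imwrite("pics/t0z.png",cv2.resize(cv2.convertScaleAbs(t[145:265,165:275],alpha=2.2,beta=10),None,fx=5,fy=5,interpolation=cv2.INTER_CUBIC))
E
```

View pics/w20z.png

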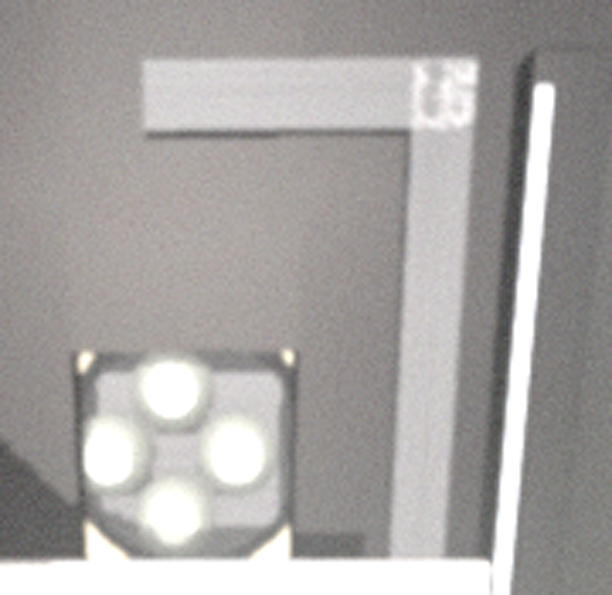

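View pics/s20z.png

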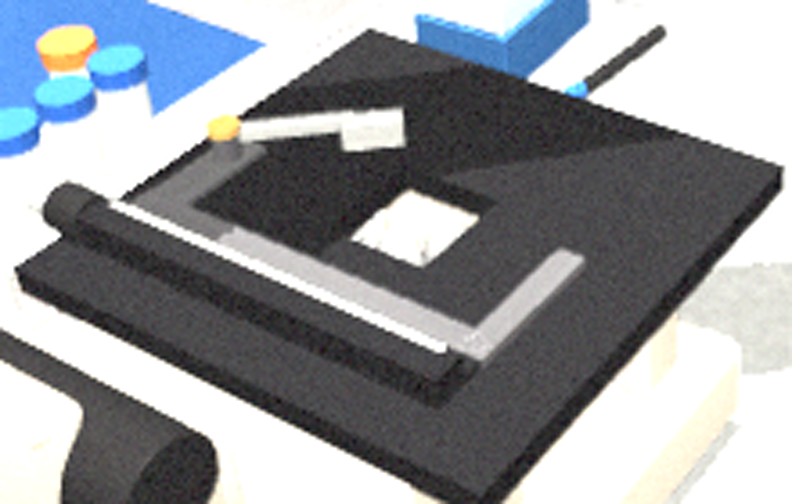

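View pics/t0z.png

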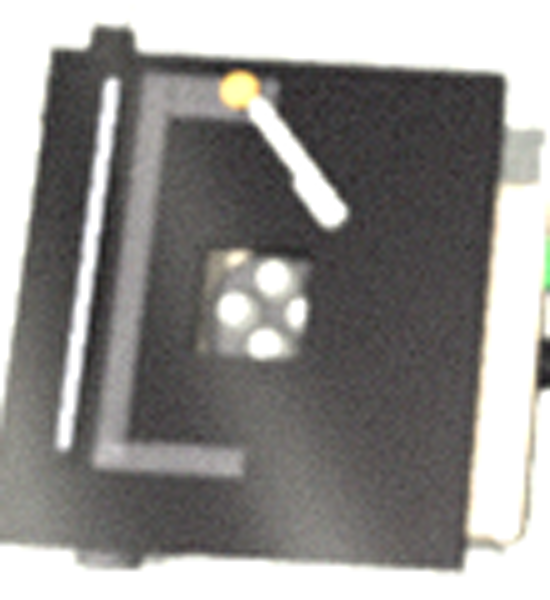

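```bash
python3 - <<'E'
from h import *
import pickle
np.set_printoptions(precision=4,suppress=True)
C=pickle.load(open("c20.pkl","rb"))
k=3.4
A=lambda x,y,z:ray("wrist",260+x/k-.35,y/k-.35,z,C)
print("stop face",A(147,131,185),A(400,129,185))
print("rail face",A(410,140,185),A(390,555,185))
print("corner",A(411,129,185))
B=lambda x,y,z:ray("top",165+x/5-.4,145+y/5-.4,z)
print("TOP rail face",B(163,118,185),B(130,440,185),"stop face",B(130,442,185),B(243,449,185))
print("pivot", B(238,88,196))
S=lambda x,y,z:ray("side",130+x/3.6-.35,190+y/3.6-.35,z)
print("SIDE stop inner edge top",S(556,250,185),S(460,325,185),"rail",S(235,230,185),S(460,325,185))
# carrier in hand
P,R,s=cur(); zc=P[2]-1.2
for u,v in [(235,165.5),(402.5,165.5)]:
    q=ray("wrist",u,v,zc,C); print("carrier corner",q,"tool",R.inv().apply(q-P))
E
```

```text
stop face [473.7647 200.072  185.    ] [473.9701 257.9165 185.    ]
rail face [476.2438 260.3253 185.    ] [572.4075 260.4464 185.    ]
corner [473.9967 260.4298 185.    ]
TOP rail face [642.6765 261.1767 185.    ] [475.0556 257.4277 185.    ] stop face [474.0572 257.3029 185.    ] [473.6558 200.502  185.    ]
pivot [657.6821 220.826  196.    ]
SIDE stop inner edge top [473.691  203.5283 185.    ] [480.1998 263.9033 185.    ] rail [607.2535 264.5094 185.    ] [480.1998 263.9033 185.    ]
carrier corner [552.141  169.4639 293.3022] tool [-42.5983 -49.1744   1.168 ]
carrier corner [552.9658 253.9613 293.3022] tool [ 41.903  -49.088    1.0318]
```

```bash
python3 - <<'E'
from h import *
st()
goal([517,224,230],[0,0,-1],[0,1,0])
goal([517,224,193.5],[0,0,-1],[0,1,0])
E
```

```text
t 22.375 P [601.683 211.633 294.502] 
R [[ 0.009  1.     0.002]
 [ 1.    -0.009 -0.002]
 [-0.002  0.002 -1.   ]] 
q [ 0.128  0.57  -0.916  1.392  0.452  1.396  0.774] F [-0.195  0.149 -2.646] M [ 0.037 -0.029 -0.017] op 53.69075583713634
row: [ 0.012 -0.085  0.064] [ 0.002  0.002 -0.009]
row: [ 0.012 -0.085  0.101] [ 0.002  0.002 -0.009]
```

```bash
python3 -m pendant '0.003 -0.025 0 0.002 0.002 -0.009 0.7;0.008 -0.055 0.02 0.002 0.002 -0.009 0.7;0.012 -0.08 0.05 0.002 0.002 -0.009 0.7;0.012 -0.085 0.064 0.002 0.002 -0.009 0.7;0.012 -0.085 0.064 0.002 0.002 -0.009 0.7;0.012 -0.085 0.064 0.002 0.002 -0.009 0.7;0.012 -0.085 0.064 0.002 0.002 -0.009 0.7'; python3 - <<'E'
from h import *
import cv2,pickle
st()
goal([517,224,193.5],[0,0,-1],[0,1,0])
C=cal("wrist");pickle.dump(C,open("c21.pkl","wb"))
w=manip.snapshot("wrist");cv2.imwrite("pics/w21.png",cv2.convertScaleAbs(w,alpha=1.6,beta=10))
s=manip.snapshot("side")
cv2.imwrite("pics/s21z.png",cv2.resize(cv2.convertScaleAbs(s[150:330,110:350],alpha=1.6,beta=10),None,fx=3.3,fy=3.3,interpolation=cv2.INTER_CUBIC))
E
```

```text
time: 23.25
position: [517.8, 224.7, 231.0]
tool_rot: [-2.221, -2.222, -0.003]
wrist_force: [-0.6, 0.6, -3.0]
opening: 53.0
t 23.25 P [517.834 224.728 231.035] 
R [[-0.     1.     0.001]
 [ 1.     0.     0.001]
 [ 0.001  0.001 -1.   ]] 
q [ 0.152  0.504 -0.95   1.671  0.436  1.193  0.668] F [-0.641  0.62  -2.968] M [0.032 0.007 0.041] op 53.03602599953147
row: [-0.001 -0.001  0.037] [ 0.001 -0.001  0.   ]
```

View pics/w21.png

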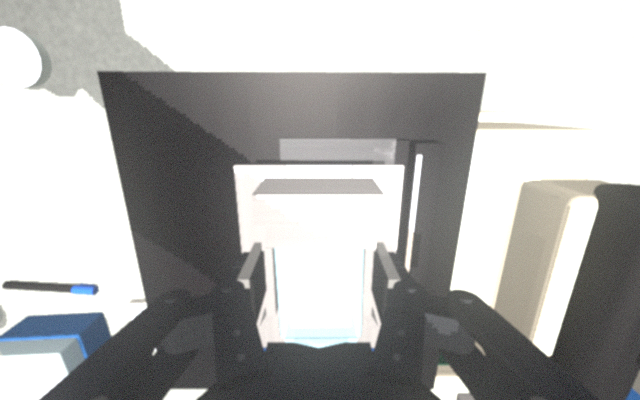

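View pics/s21z.png

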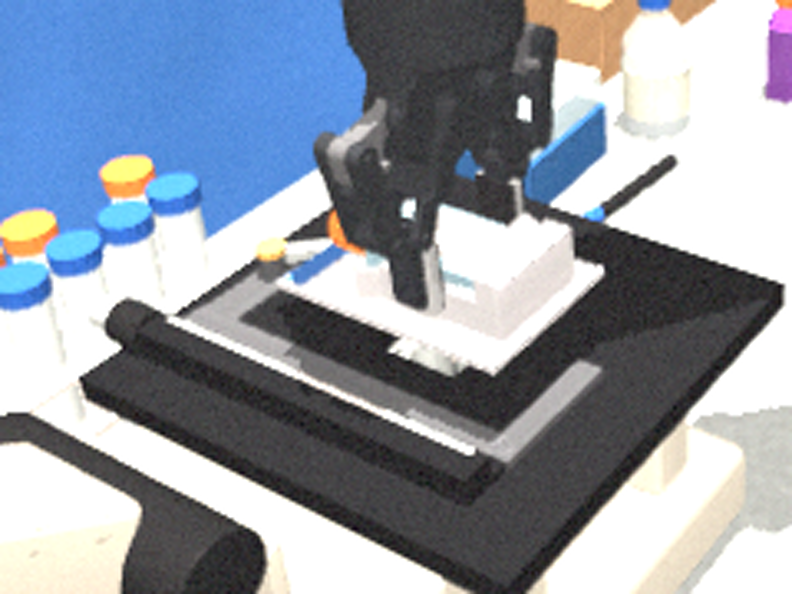

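```bash
python3 -m pendant '-0.0007 -0.0008 0.012 0.001 -0.001 0 0.7;-0.0007 -0.0008 0.025 0.001 -0.001 0 0.7;-0.0007 -0.0008 0.034 0.001 -0.001 0 0.7;-0.0007 -0.0008 0.037 0.001 -0.001 0 0.7;-0.0007 -0.0008 0.037 0.001 -0.001 0 0.7;-0.0007 -0.0008 0.037 0.001 -0.001 0 0.7'; python3 - <<'E'
from h import *
import cv2,pickle
st()
w=manip.snapshot("wrist");cv2.imwrite("pics/w22.png",cv2.convertScaleAbs(w,alpha=1.6,beta=10))
s=manip.snapshot("side")
cv2.imwrite("pics/s22z.png",cv2.resize(cv2.convertScaleAbs(s[190:330,150:320],alpha=1.4,beta=10),None,fx=4.2,fy=4.2,interpolation=cv2.INTER_CUBIC))
E
```

```text
time: 24.1
position: [516.2, 224.0, 193.6]
tool_rot: [-2.22, -2.223, 0.001]
wrist_force: [-0.0, 0.3, -1.4]
opening: 53.1
t 24.1 P [516.169 224.047 193.578] 
R [[-0.001  1.    -0.001]
 [ 1.     0.001 -0.   ]
 [-0.    -0.001 -1.   ]] 
q [ 0.136  0.537 -0.929  1.723  0.471  1.124  0.636] F [-0.009  0.288 -1.358] M [-0.004  0.014  0.006] op 53.0832853408169
```

View pics/w22.png

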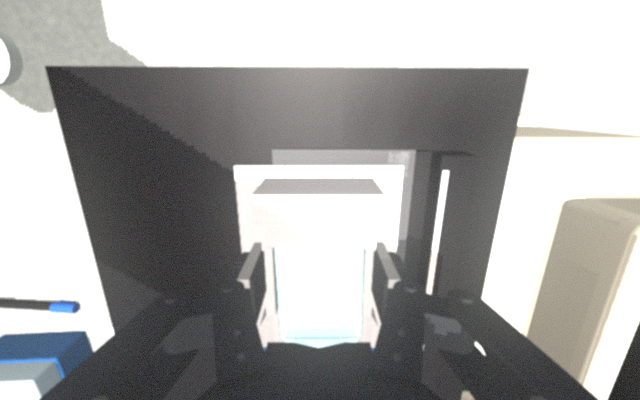

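View pics/s22z.png

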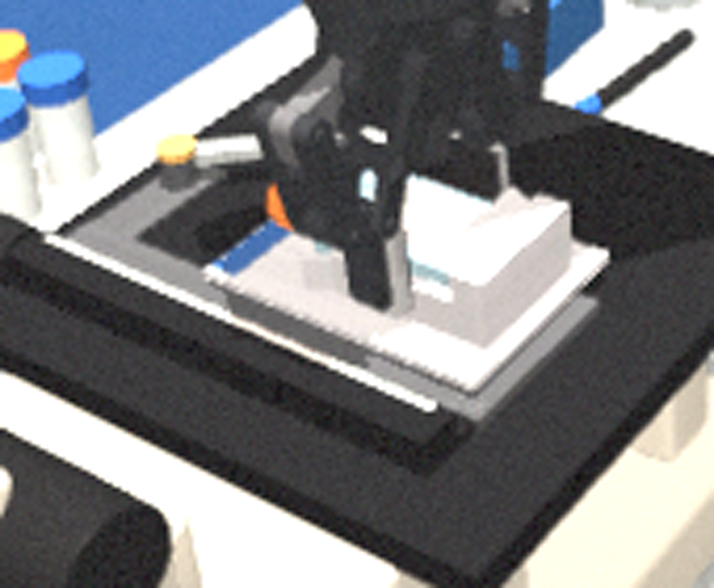

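```bash
python3 -m pendant '-0.003 0.003 0 0 0 0 0.7;-0.006 0.006 0 0 0 0 0.7;-0.009 0.0095 0 0 0 0 0.7;-0.009 0.0095 0 0 0 0 0.7;-0.009 0.0095 0 0 0 0 0.7'; python3 - <<'E'
from h import *
import cv2,pickle
st()
C=cal("wrist");pickle.dump(C,open("c23.pkl","wb"))
w=manip.snapshot("wrist");cv2.imwrite("pics/w23.png",cv2.convertScaleAbs(w,alpha=1.6,beta=10))
cv2.imwrite("pics/w23z.png",cv2.resize(cv2.convertScaleAbs(w[130:260,220:440],alpha=1.8,beta=10),None,fx=3.6,fy=3.6,interpolation=cv2.INTER_CUBIC))
s=manip.snapshot("side")
cv2.imwrite("pics/s23z.png",cv2.resize(cv2.convertScaleAbs(s[190:330,150:320],alpha=1.4,beta=10),None,fx=4.2,fy=4.2,interpolation=cv2.INTER_CUBIC))
E
```

```text
time: 24.82
position: [523.6, 215.8, 193.2]
tool_rot: [-2.216, -2.222, 0.004]
wrist_force: [-8.2, 3.0, 0.2]
opening: 53.4
t 24.825 P [523.618 215.819 193.167] 
R [[-0.003  1.    -0.004]
 [ 1.     0.003  0.   ]
 [ 0.    -0.004 -1.   ]] 
q [ 0.151  0.545 -0.927  1.712  0.472  1.131  0.658] F [-8.17   2.984  0.173] M [ 0.586  1.637 -0.17 ] op 53.39182866299143
```

View pics/w23z.png

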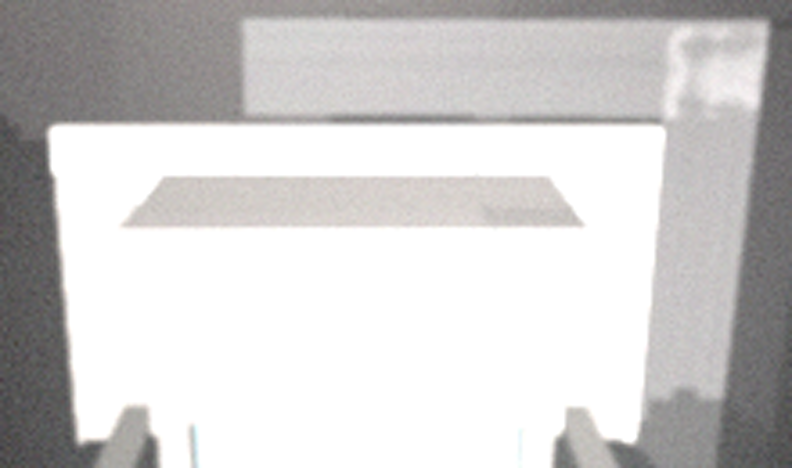

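View pics/s23z.png

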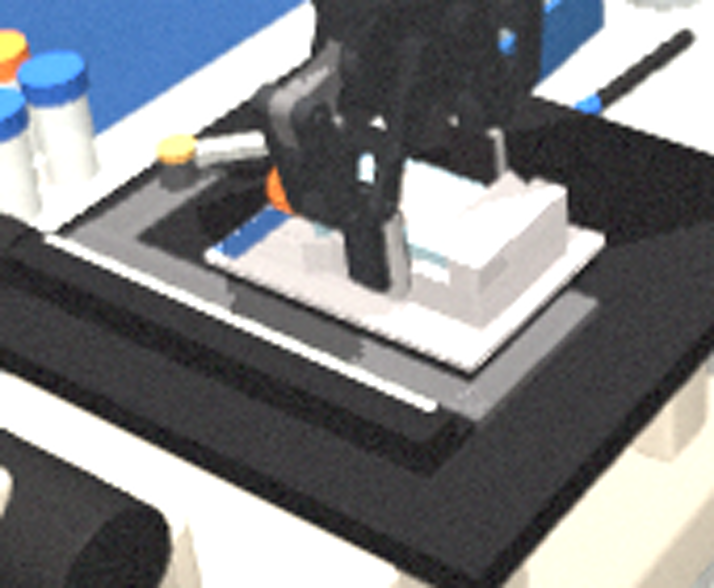

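```bash
python3 - <<'E'
from h import *
import pickle
np.set_printoptions(precision=2,suppress=True)
C=pickle.load(open("c23.pkl","rb"))
A=lambda x,y,z:ray("wrist",220+x/3.6-.35,130+y/3.6-.35,z,C)
print("plate end top",A(50,122,192),A(663,124,192))
print("plate side",A(663,130,192),A(638,440,192))
print("stop face",A(250,116,185),A(640,119,185), "stop end", A(244,60,185),"outer",A(250,18,185),A(760,18,185))
print("rail outer",A(768,30,185),A(722,450,185))
C=pickle.load(open("c20.pkl","rb"));k=3.4
A=lambda x,y,z:ray("wrist",260+x/k-.35,y/k-.35,z,C)
print("c20 stop outer",A(150,58,185),A(470,60,185),"rail outer",A(476,70,185),A(445,550,185))
E
```

```text
plate end top [473.57 172.72 192.  ] [473.62 258.73 192.  ]
plate side [474.48 258.81 192.  ] [523.   259.37 192.  ]
stop face [473.92 200.08 185.  ] [474.21 257.38 185.  ] stop end [465.76 199.44 185.  ] outer [459.81 200.47 185.  ] [459.62 273.28 185.  ]
rail outer [461.3  274.63 185.  ] [528.48 275.31 185.  ]
c20 stop outer [459.17 201.13 185.  ] [460.33 272.89 185.  ] rail outer [462.32 274.38 185.  ] [571.24 274.61 185.  ]
```

```bash
python3 -m pendant '-0.0003 0.0015 0 0 0 0 0.7;-0.0005 0.003 0 0 0 0 0.7;-0.0005 0.003 0 0 0 0 0.7'; python3 - <<'E'
from h import *
import cv2,pickle
st()
C=cal("wrist");pickle.dump(C,open("c24.pkl","wb"))
w=manip.snapshot("wrist")
cv2.imwrite("pics/w24z.png",cv2.resize(cv2.convertScaleAbs(w[130:260,220:440],alpha=1.8,beta=10),None,fx=3.6,fy=3.6,interpolation=cv2.INTER_CUBIC))
E
```

```text
time: 25.3
position: [526.2, 215.4, 192.9]
tool_rot: [-2.215, -2.222, 0.005]
wrist_force: [-8.4, 3.7, -1.3]
opening: 53.3
t 25.3 P [526.185 215.415 192.87 ] 
R [[-0.003  1.    -0.005]
 [ 1.     0.003  0.   ]
 [ 0.    -0.005 -1.   ]] 
q [ 0.15   0.549 -0.925  1.706  0.474  1.133  0.661] F [-8.355  3.67  -1.294] M [ 0.949  1.904 -0.041] op 53.28304604026307
```

View pics/w24z.png

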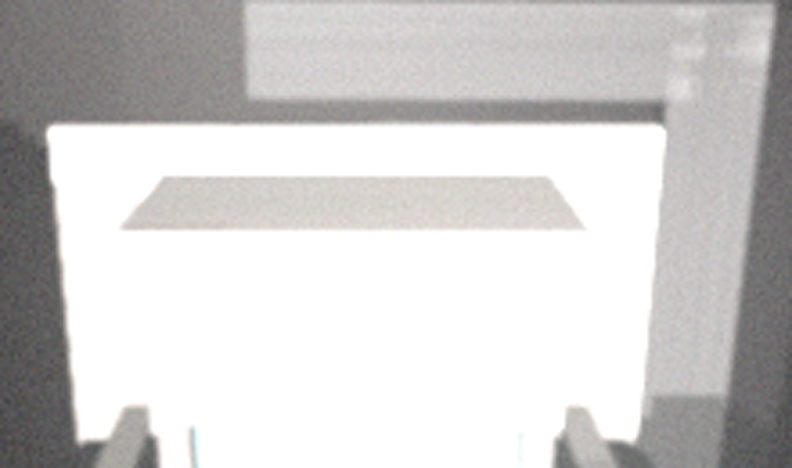

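```bash
python3 -m pendant '0 0 0.002 0 0 0 0.7;0 0 0.004 0 0 0 0.7;0 0 0.006 0 0 0 0.7;0 0 0.006 0 0 0 0.7'; python3 -m pendant '0 0 0.001 0 0 0 0.7;0 0 0.001 0 0 0 0.7'
```

```text
time: 25.85
position: [527.0, 216.4, 187.6]
tool_rot: [-2.215, -2.223, 0.001]
wrist_force: [-6.9, 5.8, 1.2]
opening: 53.4
time: 26.1
position: [527.0, 216.5, 186.8]
tool_rot: [-2.215, -2.223, 0.0]
wrist_force: [-6.7, 6.0, 0.9]
opening: 53.4
```

```bash
python3 - <<'E'
from h import *
import cv2,pickle
C=cal("wrist");pickle.dump(C,open("c25.pkl","wb"))
w=manip.snapshot("wrist")
cv2.imwrite("pics/w25z.png",cv2.resize(cv2.convertScaleAbs(w[130:260,220:440],alpha=1.8,beta=10),None,fx=3.6,fy=3.6,interpolation=cv2.INTER_CUBIC))
s=manip.snapshot("side")
cv2.imwrite("pics/s25z.png",cv2.resize(cv2.convertScaleAbs(s[190:330,150:320],alpha=1.4,beta=10),None,fx=4.2,fy=4.2,interpolation=cv2.INTER_CUBIC))
E
```

```text
(no output)
```

View pics/w25z.png

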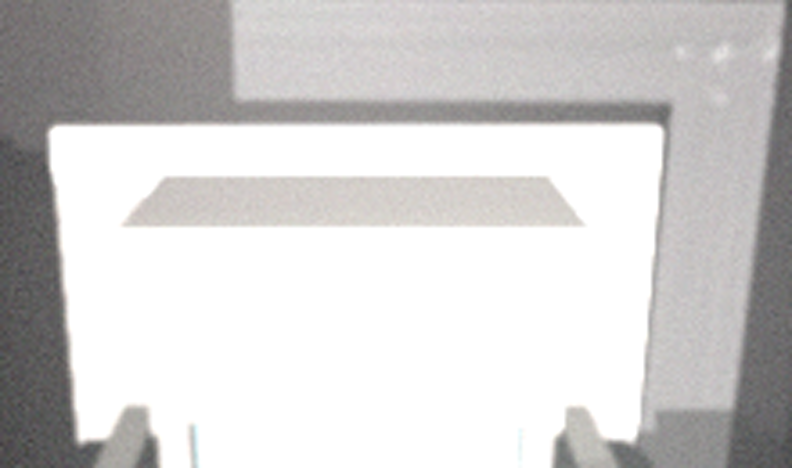

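View pics/s25z.png

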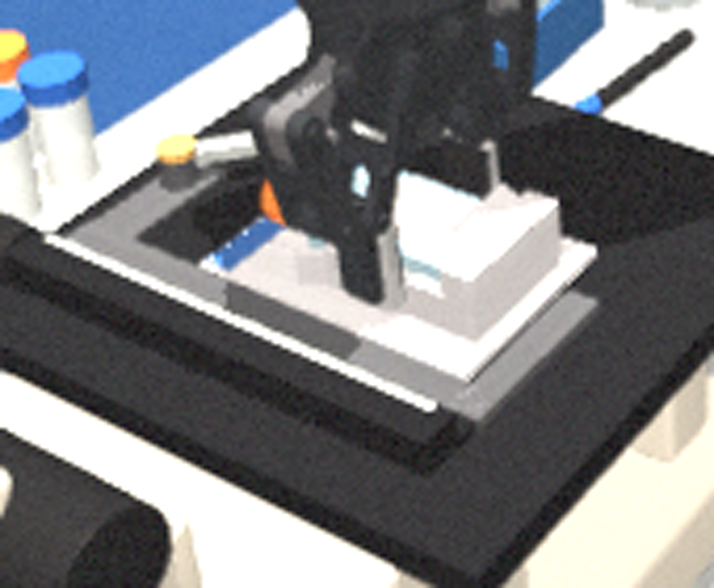

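```bash
python3 -m pendant '0 0 0.001 0 0 0 0.7;0 0 0.001 0 0 0 0.7'; python3 -m pendant '0 0 0.0007 0 0 0 0.7;0 0 0.0007 0 0 0 0.7'; python3 -m pendant '0 0 0.0005 0 0 0 0.7;0 0 0.0005 0 0 0 0.7'
```

```text
time: 26.45
position: [527.1, 216.6, 185.8]
tool_rot: [-2.215, -2.223, 0.0]
wrist_force: [-6.6, 5.4, 0.4]
opening: 53.2
time: 26.7
position: [527.2, 216.6, 185.4]
tool_rot: [-2.215, -2.223, -0.0]
wrist_force: [-6.2, 5.6, 3.8]
opening: 53.0
time: 26.95
position: [527.2, 216.6, 185.4]
tool_rot: [-2.215, -2.224, -0.0]
wrist_force: [-8.7, 4.5, 7.5]
opening: 53.2
```

```bash
python3 -m pendant '0 -0.001 -0.0006 0 0 0 0.7;0 -0.0022 -0.0006 0 0 0 0.7;0 -0.0022 -0.0006 0 0 0 0.7'; python3 - <<'E'
from h import *
import cv2,pickle
st()
C=cal("wrist");pickle.dump(C,open("c26.pkl","wb"))
w=manip.snapshot("wrist")
cv2.imwrite("pics/w26z.png",cv2.resize(cv2.convertScaleAbs(w[130:260,220:440],alpha=1.8,beta=10),None,fx=3.6,fy=3.6,interpolation=cv2.INTER_CUBIC))
E
```

```text
time: 27.32
position: [526.2, 216.6, 185.5]
tool_rot: [-2.216, -2.223, -0.003]
wrist_force: [-2.4, 6.6, -0.5]
opening: 53.3
t 27.325 P [526.155 216.597 185.522] 
R [[-0.003  1.    -0.   ]
 [ 1.     0.003  0.003]
 [ 0.003 -0.    -1.   ]] 
q [ 0.147  0.553 -0.922  1.719  0.483  1.113  0.652] F [-2.41   6.589 -0.467] M [1.278 0.431 0.298] op 53.33371871442942
```

View pics/w26z.png

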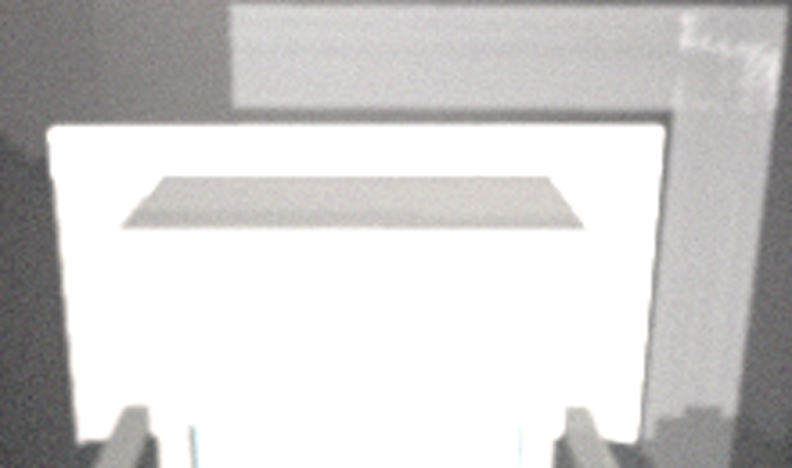

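```bash
python3 -m pendant '0.0003 -0.0008 0 0 0 0 0.7;0.0006 -0.0016 0 0 0 0 0.7;0.0006 -0.0016 0 0 0 0 0.7'; python3 - <<'E'
from h import *
import cv2,pickle
st()
C=cal("wrist");pickle.dump(C,open("c27.pkl","wb"))
w=manip.snapshot("wrist")
cv2.imwrite("pics/w27z.png",cv2.resize(cv2.convertScaleAbs(w[130:260,220:440],alpha=1.8,beta=10),None,fx=3.6,fy=3.6,interpolation=cv2.INTER_CUBIC))
E
```

```text
time: 27.75
position: [525.1, 216.7, 185.5]
tool_rot: [-2.217, -2.223, -0.003]
wrist_force: [-0.6, 5.7, -0.2]
opening: 53.2
t 27.75 P [525.108 216.718 185.488] 
R [[-0.003  1.     0.   ]
 [ 1.     0.003  0.003]
 [ 0.003  0.    -1.   ]] 
q [ 0.147  0.552 -0.922  1.722  0.483  1.112  0.65 ] F [-0.574  5.729 -0.17 ] M [1.101 0.102 0.264] op 53.16612199472933
```

View pics/w27z.png

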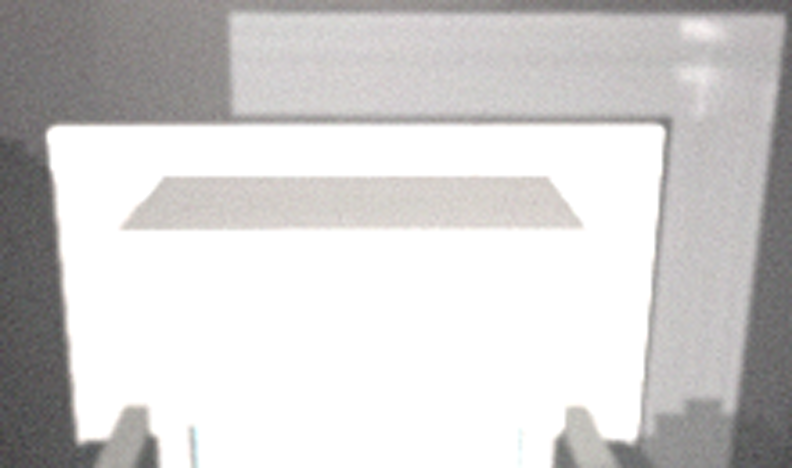

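```bash
python3 -m pendant '0 0 0 0 0 0 0.35;0 0 0 0 0 0 0.25;0 0 0 0 0 0 0.15;0 0 0 0 0 0 0.0;0 0 0 0 0 0 0.0;0 0 0 0 0 0 0.0'; python3 - <<'E'
from h import *
import cv2,pickle
st()
C=cal("wrist");pickle.dump(C,open("c28.pkl","wb"))
w=manip.snapshot("wrist")
cv2.imwrite("pics/w28.png",cv2.convertScaleAbs(w,alpha=1.5,beta=10))
E
```

```text
time: 28.55
position: [524.7, 214.8, 184.7]
tool_rot: [-2.22, -2.222, 0.002]
wrist_force: [-0.4, -1.0, 0.3]
opening: 85.6
t 28.55 P [524.738 214.844 184.655] 
R [[-0.001  1.    -0.001]
 [ 1.     0.001 -0.001]
 [-0.001 -0.001 -1.   ]] 
q [ 0.147  0.552 -0.92   1.723  0.483  1.113  0.649] F [-0.385 -1.006  0.318] M [-0.02  -0.017  0.028] op 85.58989298774668
```

View pics/w28.png

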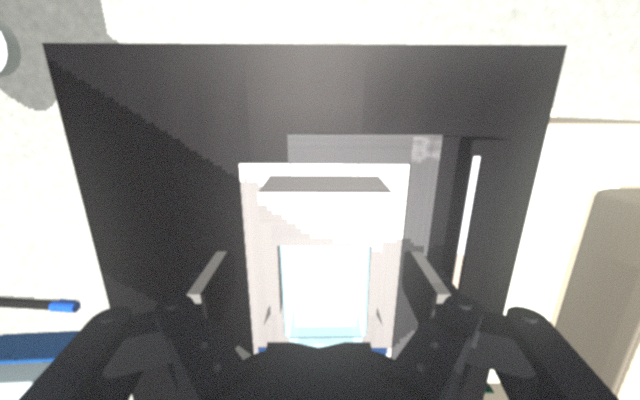

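```bash
python3 -m pendant '0 0 -0.02 0 0 0 0;0 0 -0.05 0 0 0 0;0 0 -0.1 0 0 0 0;0 0 -0.13 0 0 0 0;0 0.02 -0.15 0 0 0 0;0 0.02 -0.15 0 0 0 0;0 0.02 -0.15 0 0 0 0'; python3 - <<'E'
from h import *
import cv2,pickle
st()
C=cal("wrist");pickle.dump(C,open("c29.pkl","wb"))
w=manip.snapshot("wrist")
cv2.imwrite("pics/w29.png",w)
cv2.imwrite("pics/w29z.png",cv2.resize(cv2.convertScaleAbs(w[90:270,240:440],alpha=1.5,beta=10),None,fx=3.3,fy=3.3,interpolation=cv2.INTER_CUBIC))
s=manip.snapshot("side")
cv2.imwrite("pics/s29z.png",cv2.resize(cv2.convertScaleAbs(s[180:320,150:320],alpha=1.4,beta=10),None,fx=4.2,fy=4.2,interpolation=cv2.INTER_CUBIC))
E
```

```text
time: 29.48
position: [544.1, 215.2, 334.5]
tool_rot: [-2.219, -2.223, 0.003]
wrist_force: [0.4, -0.4, -0.9]
opening: 85.5
t 29.475 P [544.11  215.15  334.479] 
R [[-0.002  1.    -0.002]
 [ 1.     0.002 -0.   ]
 [-0.    -0.002 -1.   ]] 
q [ 0.17   0.467 -0.969  1.454  0.384  1.423  0.767] F [ 0.447 -0.392 -0.874] M [ 0.017 -0.027 -0.012] op 85.52334912045184
```

View pics/w29z.png

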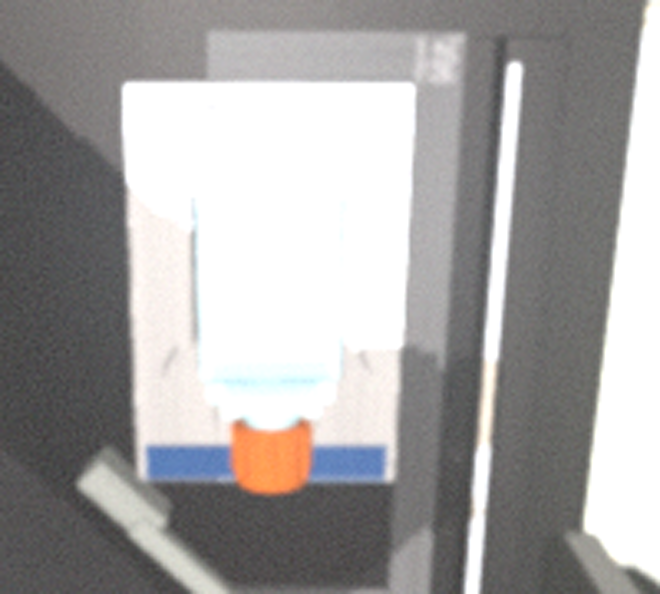

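View pics/s29z.png

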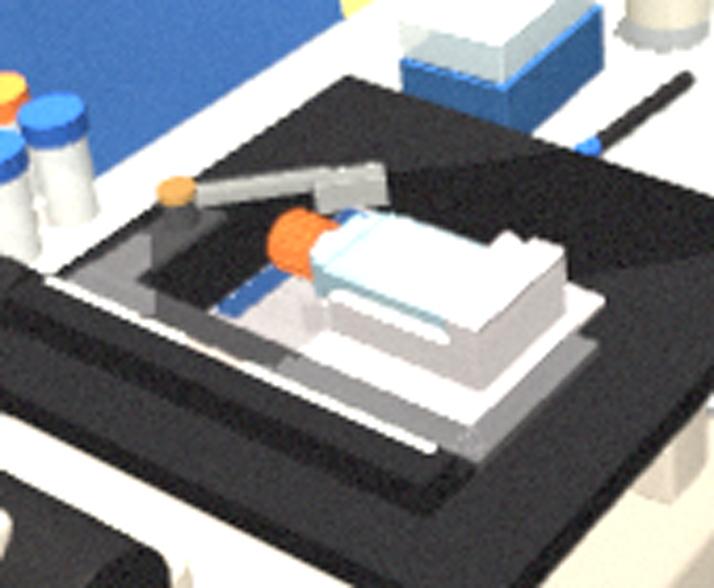

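```bash
python3 - <<'E'
from h import *
import pickle,cv2
w=cv2.imread("pics/w29.png")
cv2.imwrite("pics/w29a.png",cv2.resize(w[95:170,260:400],None,fx=5.7,fy=5.7,interpolation=cv2.INTER_CUBIC))
cv2.imwrite("pics/w29b.png",cv2.resize(w[100:250,255:385],None,fx=4,fy=4,interpolation=cv2.INTER_CUBIC))
np.set_printoptions(precision=2,suppress=True)
C=pickle.load(open("c29.pkl","rb"))
A=lambda x,y,z:ray("wrist",240+x/3.3-.35,90+y/3.3-.35,z,C)
c=[A(123,82,184),A(414,82,184),A(397,481,184),A(141,479,184)]
for p in c: print(p)
m=sum(c)/4; a=(c[2]+c[3]-c[0]-c[1])[:2]; a/=np.linalg.norm(a)
print("centre",m,"axis",a)
n=np.array([-a[1],a[0]])
for nm,p in dict(shoulder=A(270,385,209),captop=A(271,425,208.5),capend=A(271,490,196.5)).items(): print(nm,(p[:2]-m[:2])@a,(p[:2]-m[:2])@n)
print("stop end outer",A(208,32,185),"jaw corner",A(112,446,196),A(78,484,196))
E
```

```text
[473.95 174.34 184.  ]
[473.8  260.38 184.  ]
[602.78 261.18 184.  ]
[602.22 175.07 184.  ]
centre [538.19 217.74 184.  ] axis [1.   0.01]
shoulder 21.801270563044405 0.12850735603085958
captop 34.784329319515564 0.4234822860832206
capend 62.062762618111755 0.5322686494132371
stop end outer [459.93 199.73 185.  ] jaw corner [585.2  167.86 196.  ] [598.49 156.28 196.  ]
```

View pics/w29a.png

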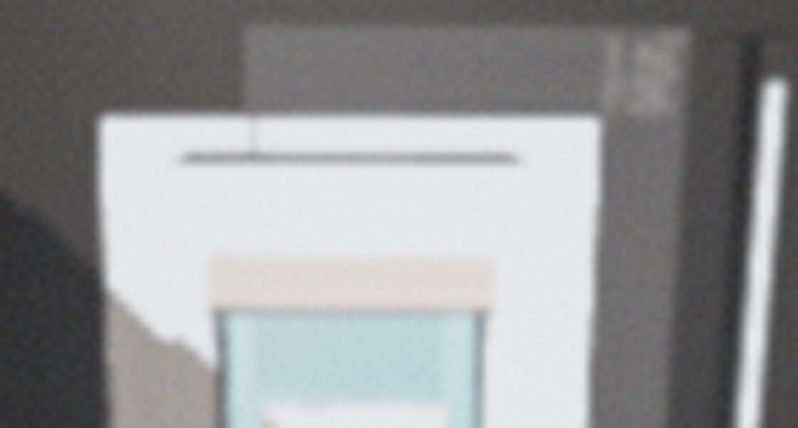

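View pics/w29b.png

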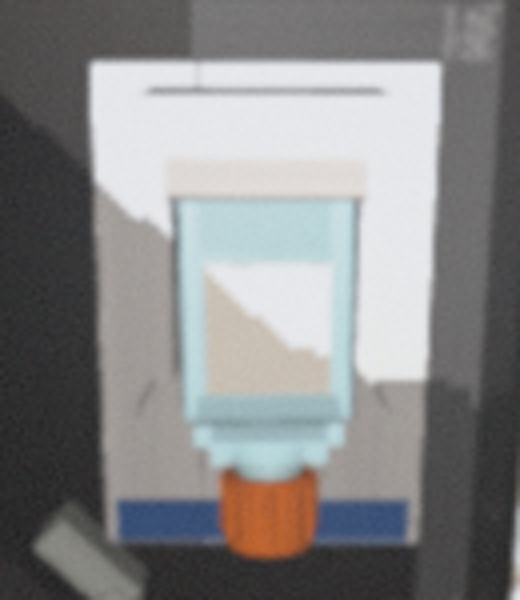

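```bash
python3 - <<'E'
from h import *
import pickle
np.set_printoptions(precision=2,suppress=True)
C=pickle.load(open("c29.pkl","rb"))
A=lambda x,y,z:ray("wrist",255+x/4-.4,100+y/4-.4,z,C)
c=[A(90,62,184),A(441,62,184),A(418,545,184),A(105,542,184)]
m=sum(c)/4; a=(c[2]+c[3]-c[0]-c[1])[:2]; a/=np.linalg.norm(a); print(c,m)
for nm,y,z in (("patch0",263,209),("patch1",395,209),("shoulder",420,209),("capstart",470,208),("capend",557,196.5)): print(nm,(A(268,y,z)[:2]-m[:2])@a)
for nm,u in (("L",(184,420)),("R",(352,420)),("Lt",(176,200)),("Rt",(356,200))): print(nm,A(*u,209))
E
```

```text
[array([474.51, 174.49, 184.  ]), array([474.36, 260.16, 184.  ]), array([603.32, 260.26, 184.  ]), array([602.59, 173.36, 184.  ])] [538.69 217.07 184.  ]
patch0 -19.493611299972795
patch1 13.069864614537478
shoulder 19.50417341410385
capstart 33.03266371838861
capend 62.381614796782884
L [558.24 197.51 209.  ]
R [558.16 238.73 209.  ]
Lt [504.49 196.57 209.  ]
Rt [504.41 238.2  209.  ]
```

```bash
python3 -m pendant '0 0.04 0 0 0 0 0;0 0.08 0 0 0 0 0;0 0.12 0 0 0 0 0;0 0.12 0 0 0 0 0;0 0.12 0 0 0 0 0;0 0.12 0 0 0 0 0'; python3 - <<'E'
from h import *
import cv2,pickle
st()
C=cal("wrist");pickle.dump(C,open("c30.pkl","wb"))
w=manip.snapshot("wrist")
cv2.imwrite("pics/w30.png",w)
K,T=C; print("cam",-T[:3,:3].T@T[:3,3])
E
```

```text
time: 30.32
position: [663.9, 215.5, 334.9]
tool_rot: [-2.218, -2.224, 0.002]
wrist_force: [0.3, 0.4, 0.6]
opening: 85.4
t 30.325 P [663.878 215.545 334.859] 
R [[-0.002  1.    -0.001]
 [ 1.     0.002 -0.001]
 [-0.    -0.001 -1.   ]] 
q [ 0.061  0.65  -0.891  1.145  0.49   1.555  0.847] F [0.282 0.351 0.629] M [ 0.048  0.035 -0.   ] op 85.41918073233974
cam [586.189 215.34  478.05 ]
```

View pics/w30.png

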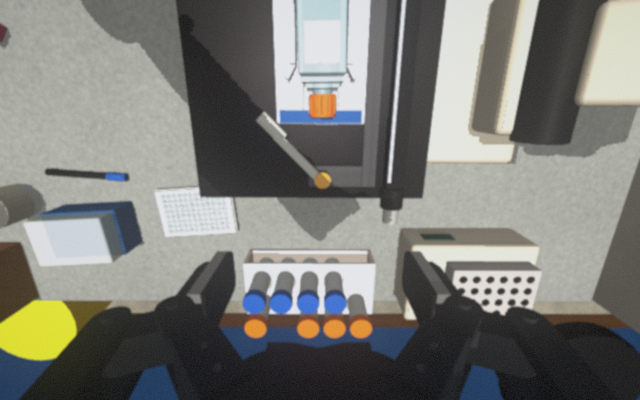

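```bash
python3 - <<'E'
import cv2
w=cv2.imread("pics/w30.png")
cv2.imwrite("pics/w30z.png",cv2.resize(w[50:200,240:390],None,fx=4,fy=4,interpolation=cv2.INTER_CUBIC))
E
```

```text
(no output)
```

View pics/w30z.png

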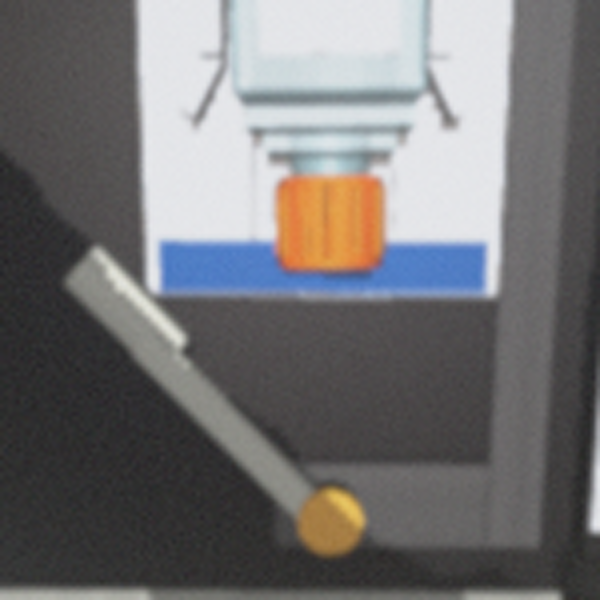

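```bash
python3 - <<'E'
from h import *
import pickle
np.set_printoptions(precision=2,suppress=True)
C=pickle.load(open("c30.pkl","rb"))
A=lambda x,y,z:ray("wrist",240+x/4-.4,50+y/4-.4,z,C)
e=A(330,296,184); e2=A(330,296,180)
print("plate end top",e,"bottom",e2,"corners",A(150,294,184),A(497,298,184))
for nm,p in dict(capend=A(330,271,197),capendtop=A(330,268,207),capstart=A(330,176,208),body=A(330,97,209),bodyb=A(330,97,200),flare=A(200,125,198)).items(): print(nm,p,"carrier x",64-(e[0]-p[0]))
print("pivot",A(331,520,200),"jaw",A(185,350,196),A(95,248,196),A(66,284,196),A(160,370,196))
E
```

```text
plate end top [602.38 218.84 184.  ] bottom [602.6  218.89 180.  ] corners [602.02 174.5  184.  ] [602.76 260.02 184.  ]
capend [595.99 218.65 197.  ] carrier x 57.60921385912229
capendtop [594.99 218.53 207.  ] carrier x 56.60832069116566
capstart [575.5 218.4 208. ] carrier x 37.117220109263144
body [559.58 218.28 209.  ] carrier x 21.197187717765246
bodyb [558.69 218.38 200.  ] carrier x 20.307060865634867
flare [564.38 189.19 198.  ] carrier x 25.995350299215147
pivot [655.17 219.24 200.  ] jaw [614.36 184.02 196.  ] [590.99 163.74 196.  ] [599.14 156.45 196.  ] [619.12 177.85 196.  ]
```

```bash
python3 -m pendant '0.002 -0.02 0.02 0 0 0 1;0.003 -0.044 0.04 0 0 0 1;0.003 -0.044 0.06 0 0 0 1;0.003 -0.044 0.08 0 0 0 1;0.003 -0.044 0.095 0 0 0 1;0.003 -0.044 0.095 0 0 0 1;0.003 -0.044 0.095 0 0 0 1' 20; python3 - <<'E'
from h import *
import cv2
st()
goal([620,218,190],[0,0,-1],[0,1,0])
cv2.imwrite("pics/w31.png",manip.snapshot("wrist"))
s=manip.snapshot("side")
cv2.imwrite("pics/s31z.png",cv2.resize(cv2.convertScaleAbs(s[140:320,130:320],alpha=1.4,beta=10),None,fx=3.3,fy=3.3,interpolation=cv2.INTER_CUBIC))
E
```

```text
time: 31.25
position: [621.1, 218.4, 240.1]
tool_rot: [-2.22, -2.222, 0.0]
wrist_force: [0.9, 0.3, 1.0]
opening: -0.0
t 31.25 P [621.082 218.398 240.085] 
R [[-0.001  1.    -0.001]
 [ 1.     0.001  0.   ]
 [ 0.    -0.001 -1.   ]] 
q [ 0.108  0.642 -0.9    1.417  0.504  1.323  0.756] F [0.937 0.319 0.968] M [ 0.012  0.059 -0.005] op -0.0030212758702129893
row: [-0.    -0.001  0.05 ] [-0.001 -0.     0.001]
```

View pics/w31.png

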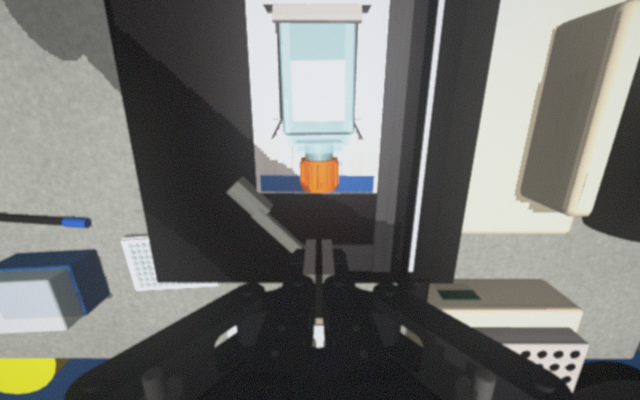

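View pics/s31z.png

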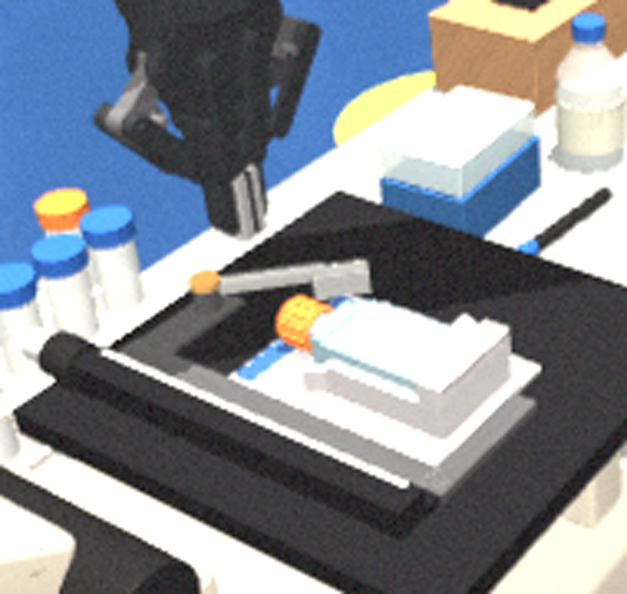

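```bash
python3 -m pendant '0 0 0.015 0 0 0 1;0 0 0.03 0 0 0 1;0 0 0.044 0 0 0 1;0 0 0.049 0 0 0 1;0 0 0.049 0 0 0 1;0 0 0.049 0 0 0 1'; python3 -m pendant '0 -0.005 0 0 0 0 1;0 -0.009 0 0 0 0 1;0 -0.009 0 0 0 0 1;0 -0.009 0 0 0 0 1'; python3 - <<'E'
from h import *
import cv2
st()
w=manip.snapshot("wrist"); cv2.imwrite("pics/w32.png",w)
s=manip.snapshot("side")
cv2.imwrite("pics/s32z.png",cv2.resize(cv2.convertScaleAbs(s[190:320,150:310],alpha=1.4,beta=10),None,fx=4,fy=4,interpolation=cv2.INTER_CUBIC))
E
```

```text
time: 32.1
position: [620.9, 218.3, 191.0]
tool_rot: [-2.22, -2.223, 0.001]
wrist_force: [-0.7, 0.5, -0.3]
opening: -0.1
time: 32.6
position: [611.8, 217.9, 190.7]
tool_rot: [-2.22, -2.223, 0.002]
wrist_force: [-0.6, -0.6, -0.8]
opening: 0.4
t 32.6 P [611.795 217.942 190.66 ] 
R [[-0.001  1.    -0.001]
 [ 1.     0.001 -0.001]
 [-0.001 -0.001 -1.   ]] 
q [ 0.109  0.668 -0.885  1.506  0.534  1.225  0.717] F [-0.571 -0.587 -0.777] M [-0.027  0.006  0.014] op 0.40941952219948297
```

View pics/w32.png

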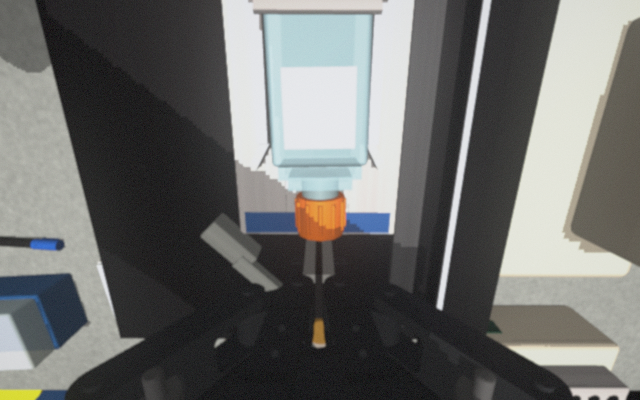

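View pics/s32z.png

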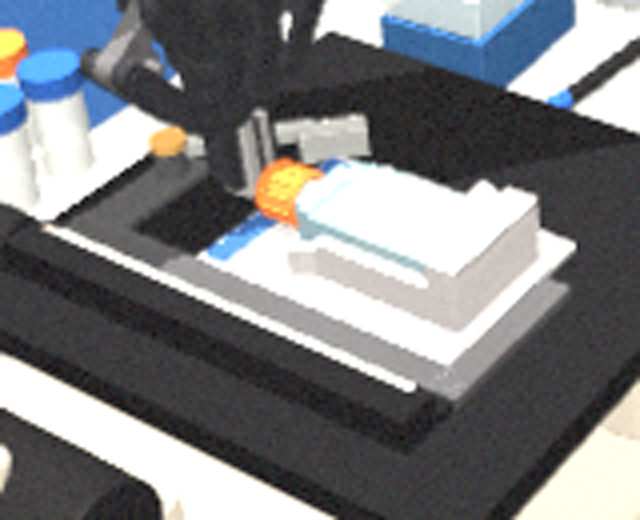

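```bash
for i in 1; do python3 -m pendant '0 -0.003 0 0 0 0 1;0 -0.003 0 0 0 0 1;0 -0.003 0 0 0 0 1'; done; python3 -m pendant '0 -0.0015 0 0 0 0 1;0 -0.002 0 0 0 0 1;0 -0.002 0 0 0 0 1'; python3 -m pendant '0 -0.001 0 0 0 0 1;0 -0.001 0 0 0 0 1;0 -0.001 0 0 0 0 1'; python3 -m pendant '0 -0.001 0 0 0 0 1;0 -0.001 0 0 0 0 1;0 -0.001 0 0 0 0 1'
```

```text
time: 33.08
position: [608.7, 218.0, 190.6]
tool_rot: [-2.22, -2.223, 0.002]
wrist_force: [-0.3, -0.7, -0.1]
opening: 0.3
time: 33.45
position: [606.7, 218.0, 190.6]
tool_rot: [-2.22, -2.223, 0.002]
wrist_force: [-0.3, 0.2, -0.1]
opening: 0.3
time: 33.83
position: [605.7, 218.0, 190.5]
tool_rot: [-2.22, -2.222, 0.002]
wrist_force: [-0.4, 0.6, -0.3]
opening: 0.2
time: 34.2
position: [604.7, 218.0, 190.6]
tool_rot: [-2.22, -2.222, 0.002]
wrist_force: [-0.7, -0.2, 0.4]
opening: 0.1
```

```bash
python3 -m pendant '0 -0.001 0 0 0 0 1;0 -0.001 0 0 0 0 1'; python3 -m pendant '0 -0.001 0 0 0 0 1;0 -0.001 0 0 0 0 1';  python3 - <<'E'
from h import *
import cv2,pickle
st()
C=cal("wrist");pickle.dump(C,open("c33.pkl","wb"))
w=manip.snapshot("wrist"); cv2.imwrite("pics/w33.png",w)
cv2.imwrite("pics/w33z.png",cv2.resize(w[120:290,240:400],None,fx=3.5,fy=3.5,interpolation=cv2.INTER_CUBIC))
E
```

```text
time: 34.45
position: [603.7, 218.0, 190.6]
tool_rot: [-2.22, -2.222, 0.002]
wrist_force: [0.2, 0.0, 0.1]
opening: 0.1
time: 34.7
position: [603.3, 217.7, 190.7]
tool_rot: [2.221, 2.222, -0.001]
wrist_force: [3.5, -0.5, -0.4]
opening: 0.2
t 34.7 P [603.316 217.69  190.687] 
R [[-0.001  1.    -0.   ]
 [ 1.     0.001 -0.001]
 [-0.001 -0.    -1.   ]] 
q [ 0.114  0.656 -0.89   1.528  0.531  1.214  0.708] F [ 3.456 -0.516 -0.397] M [-0.186 -0.751  0.027] op 0.19528847466071592
```

View pics/w33z.png

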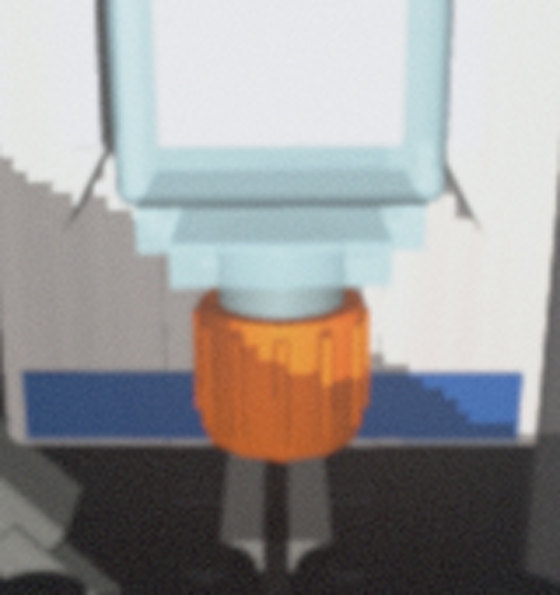

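```bash
python3 -m pendant '0 0.004 0 0 0 0 1;0 0.012 0 0 0 0 1;0 0.018 0 0 0 0 1;0 0.018 -0.03 0 0 0 1;0 0.018 -0.08 0 0 0 1;0 0.018 -0.13 0 0 0 1;0 0.018 -0.145 0 0 0 1;0 0.018 -0.145 0 0 0 1;0 0.018 -0.145 0 0 0 1'; python3 - <<'E'
from h import *
import cv2,pickle
st()
C=cal("wrist");pickle.dump(C,open("c34.pkl","wb"))
w=manip.snapshot("wrist"); cv2.imwrite("pics/w34.png",w)
cv2.imwrite("pics/w34z.png",cv2.resize(w[0:200,230:410],None,fx=3,fy=3,interpolation=cv2.INTER_CUBIC))
s=manip.snapshot("side")
cv2.imwrite("pics/s34.png",s)
cv2.imwrite("pics/s34z.png",cv2.resize(cv2.convertScaleAbs(s[190:320,150:310],alpha=1.4,beta=10),None,fx=4,fy=4,interpolation=cv2.INTER_CUBIC))
E
```

```text
time: 35.88
position: [620.6, 217.5, 333.6]
tool_rot: [-2.219, -2.222, 0.006]
wrist_force: [0.6, -0.3, 0.1]
opening: 0.6
t 35.875 P [620.594 217.516 333.61 ] 
R [[-0.001  1.    -0.003]
 [ 1.     0.001 -0.002]
 [-0.002 -0.003 -1.   ]] 
q [ 0.097  0.587 -0.918  1.264  0.456  1.505  0.807] F [ 0.605 -0.325  0.142] M [-0.027 -0.033 -0.001] op 0.585877949498014
```

View pics/w34z.png

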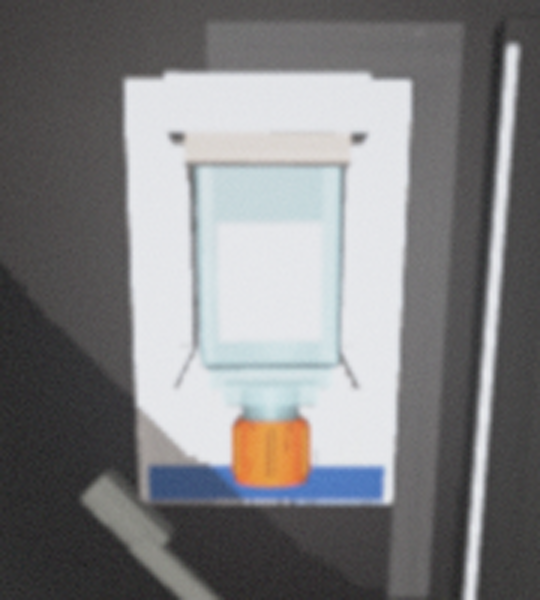

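View pics/s34z.png

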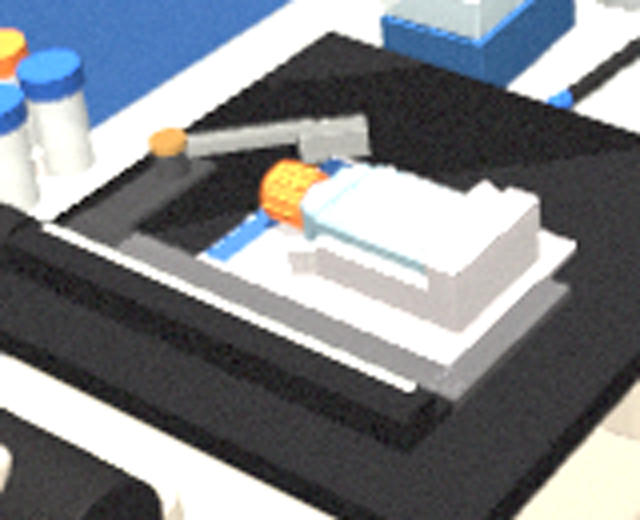

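View pics/s34.png

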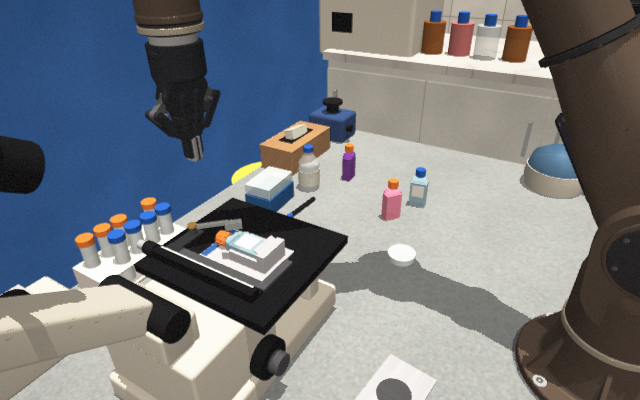

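```bash
python3 - <<'E'
from h import *
s=manip.read_state(); print(s["time"],s["joint_vel"])
print(manip.finish_job())
E
```

```text
35.975 [ 0.00068103 -0.00256219 -0.00493881 -0.00594616 -0.00027736  0.00459816
  0.00112329]
the job is handed in; nothing more can be done
None
```

The job is done and was handed in at 36.0 s of the 72 s allowed. No verdict was reported.

- **Laying down and loading:** I tipped the flask over in the gripper, laid it patch up and let go. I then took it by the cap and slid it in under the bridge until it just started to push the carrier.
- **Seating:** I carried the loaded carrier to the stage, pushed the claw aside with the plate's corner, set it down and let go.
- **Flask position:** After I let go on the stage, the pictures disagreed about the flask: it seemed 1 to 2.5 mm off the end wall. I pushed the cap with the closed fingertips until it met a firm stop (3.5 N), just where a flask that is home should be.
- **Last checks:**
  - The plate lay within about 1 mm of the clamp's place and square to about 0.01 rad. That was measured before the push on the cap; afterwards I checked it only by eye.
  - The claw jaw measured within about 1 mm of the plate's corner. I did not measure the claw's angle.
  - The blue-capped flask, dish, bottle and tip box looked unmoved in the last side picture. The well plate is hidden there and was last seen in place in a wrist picture shortly before the push.
  - The arm was clear and at rest.

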